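# Swap the table set and the baking set

### The arm

A 6-joint arm with a two-finger parallel gripper is mounted at the origin on a cart in front of the work surface, level with it; the furniture and walls round the work are solid. World frame = base frame: x ahead of the robot, y to its left, z up, the work surface at z = 0. Lengths are in m, angles in degrees, forces in N, time in s.
With the tool pointing down it reaches from about 0.3 to 0.75 m from the base axis. Payload 8.5 kg.
Tool frame: the origin (TCP) lies at the very end of the fingers, on their centre line; the grasp point (between the pads) lies 19 mm behind it; z points along the fingers, y is the direction in which the jaws open and shut (so a half turn about z gives the same grasp; the last joint's range is limited). The gripper opens to 85 mm and grips with 20 to 120 N. Pads are 22 mm wide; open, the fingers measure 114 mm over their backs; the gripper's body (76 mm by 85 mm) begins 54 mm behind the grasp point. The pads swing forward as they close: fully open they stand 13 mm farther back than shut.
Start: joints at [53.382, 21.807, 74.336, -0, 83.858, -12.336], TCP at [0.226, 0.501, 0.206] pointing down, gripper open.
Joint ranges: [-178.18, 178.18], [-50.72, 133.34], [12.68, 142.11], [-81.47, 261.47], [9.98, 163.14], [-165.26, 165.26]. Speed limits (degrees/s): [136.94, 136.94, 180, 180, 180, 180].

### API

Orientations are given as a 3x3 rotation matrix whose columns are the frame's x, y, z axes.
In Python, from rig import env, vision, close_job, spotter gives the robot as it stands. The module is installed in compiled form; this text tells all that it offers.
- The arm moves only by the tool jog_arm, never from a script. Its argument "plan" is a list that holds one entry, the list of rows, each a list of 6 numbers: the shift along the tool's x, y, z in units of 40 mm (1.0 is 40 mm), then the turn, a rotation vector about the tool's x, y, z in units of 0.15 rad (1.0 is 0.15 rad). A call has 1 to 10 rows; each row shifts and turns the commanded pose from where the row before left it, along the tool's axes as they then stand; what a row does not reach is not made up. A row lasts 1/10 s, in which the tool goes at most 50 mm and 8.59 degrees, less where a joint would pass 70% of its speed; a pose out of reach is approached as far as the arm can. A call with a number of a shift or a turn outside -1 to 1 is refused whole. A call with a gripper value outside its range is refused whole. "grip" is the opening, from -1 (shut) to 1 (fully open), set as the call begins (left out, the last holds). The fingers move at their own pace and stop on an object; "squeeze" is the grip in N (left out, the last holds). Time passes only in rows, so rows that do not move let the fingers close. It gives the time, the measured TCP pose, the force and the opening at its end, in the units of the state.
- env.observe(): the state, without advancing time (a new reading comes with each control period).
- vision.get_image(name): name is "side" or "top" or "wrist"; returns (picture, depth): 480x640x3 uint8, red, green, blue; 480x640 float32, m along the optical axis (not along the pixel's ray), 0 where there is no reading.
- vision.camera_info(name): a dict with "fx", "fy", "cx", "cy" (pixels), "rvec" (rotation vector, rad) and "tvec" (3), from world to camera coordinates, as OpenCV has them. Camera axes: x right, y down, z forward; pixel columns grow to the right and rows downward; lengths in m; the calibration is good to about 2 mm. The wrist camera is an equidistant fisheye: a pixel r from the principal point sees the ray r / f radians off the axis. A picture is of the moment at which its call begins: read the wrist's pose just before it. camera_info takes no time and is no camera call; for the wrist camera it gives the pose at the moment of the call.
- close_job(): hands the job in, once; it reports no verdict.
Trained networks look in the newest picture that a camera, given by its name, has taken for a name from the list of things; names that differ only in an ending like _2 or _b are one class to them, and where a whole thing is asked for, a point or a joint stands for the part that bears it (a point fixed in the world has none). Each returns a list of dicts, best first, with "score" (0 to 1); they miss things now and then, are a little off and sometimes report something else, mostly with a low value. They report only what shows in the picture. A call takes as long as a camera call. They do not tell look-alikes from the thing itself.
- spotter.trace(camera, query): "pixels" (480x640 bool, what is visible of it) and "rect" ([left, top, right, bottom] in pixels, round what is visible of it).
The state is a dict: "time_s": time; "q": joint angles; "qvel": joint speeds; "joint_efforts": joint torques, N m; "position": TCP position; "tool_rot": TCP orientation; "ft_force": force on the tool from outside, world axes, zero at the start; "wrist_torque": the same for the moment, N m; "grip_width": finger opening in m.
Only numpy, scipy, OpenCV 4.12 (cv2) and the standard library are available. Lean on these libraries where they do the work, as an engineer would, in place of code of your own. Each camera call takes 0.05 s, during which the arm holds its last target.

### The job

The two condiment sets were put back on each other's places: swap them, so that the salt mill and the pepper shaker stand on the rimmed tray with the handles, and the honey jar and the spice jar on the plain flat board. The mill and the honey jar belong on the larger cork discs, the shaker and the spice jar on the smaller ones, each upright in the middle of its disc. Both places are full, so park things on the empty white trivet as you need; do not tip anything over.

Things in the scene. Friction and masses are not known exactly. Their poses are not given: they have to be found in the camera images.
- mill: turned wooden salt mill, the tallest of the four: 150 mm high, 58 mm diameter at the foot. The rounded wooden head (109 to 139 mm above the foot, 50 mm diameter at 112 to 130 mm, does not turn) is the place to grip from above; a knob of 12 mm on top. Origin: centre of its underside, z up the axis of the thing. Starts on the flat board.
- shaker: small grey and clear pepper shaker with a domed perforated top: 90 mm high, 44 mm diameter at 30 mm, tapering to a straight neck of 37 mm between 50 and 72 mm (grip there). Origin: centre of its underside, z up the axis of the thing. Starts on the flat board.
- honey: honey jar, clear with amber contents and a flat black lid: 94 mm high, about 61 mm body diameter, lid 63 mm. Origin: centre of its underside, z up the axis of the thing. Starts on the rimmed tray.
- spice: slim glass spice jar with a red cap: 106 mm high, 42 mm body diameter, cap 45 mm (upper 21 mm). Origin: centre of its underside, z up the axis of the thing. Starts on the rimmed tray.
- tray_large_disc: larger cork disc, 80 mm diameter, 2 mm thick, fixed on the tray floor 8 mm above the worktop. The tray: wooden serving tray, 120 x 240 mm, with a raised rim (20 mm above the worktop) and a steel loop handle (to 38 mm) at each short end; fixed. Origin: centre of its underside. y axis: along the length of what it lies on, where the two discs are 130 mm apart; which end has the larger varies.
- tray_small_disc: smaller cork disc, 56 mm diameter, 2 mm thick, fixed on the same rimmed tray, 8 mm above the worktop. Origin: centre of its underside. y axis: along the length of what it lies on, where the two discs are 130 mm apart; which end has the larger varies.
- board_large_disc: larger cork disc, 80 mm diameter, 2 mm thick, fixed on top of the flat board 18 mm above the worktop. The board: plain flat wooden board, 120 x 240 mm, no rim, no handles; fixed. Origin: centre of its underside. y axis: along the length of what it lies on, where the two discs are 130 mm apart; which end has the larger varies.
- board_small_disc: smaller cork disc, 56 mm diameter, 2 mm thick, fixed on the same flat board, 18 mm above the worktop. Origin: centre of its underside. y axis: along the length of what it lies on, where the two discs are 130 mm apart; which end has the larger varies.
- trivet: empty square trivet of white ceramic, 94 x 94 mm, top 8 mm above the worktop, fixed: the free spot to park a thing on. Origin: centre of its underside, on the worktop. (Behind all these places stands a microwave oven, 265 mm high, front face at x = 0.60 between y = -0.20 and 0.32: carry things in front of it, not in an arc through it.)
There are look-alikes about, which are no part of the job. Leave any turquoise look-alike of the mill alone.

How it is judged:
By the outcome, as a careful person would: the job done as asked, in the order asked, and still so for the second after the job is handed in, with the robot touching nothing.
It also fails if it takes over 144 s, if anything falls off the work surface, if the arm or the gripper's body presses on something with over 40 N, if the wrist force passes 120 N, or if a joint passes its speed limit or range.

## Working session

There is one attempt and no reset: what is moved stays moved. The work goes in short steps, Python scripts to look and compute and a tool call to move; the robot and the scene stay as the last step left them, time stands still between calls to the robot, and variables do not carry over. Pictures are saved under pics/ and viewed, and the job is handed in when it is done.

Besides the shell and the picture viewer there is one more tool, called after "Call:" in YAML: its name, and indented under it one key for each argument. jog_arm: Moves the arm, as the interface text tells. Its arguments: {"type":"object","properties":{"plan":{"type":"array"},"grip":{"type":"number"},"squeeze":{"type":"number"}},"required":["plan"]}

```bash
mkdir -p pics; ls; cat > h.py <<'E'
import numpy as np, cv2
from rig import env, vision, close_job, spotter
def save(name,fn):
    im,d=vision.get_image(name); cv2.imwrite('pics/'+fn,im[:,:,::-1]); return im,d
def cloud(name,d,info=None):
    i=info or vision.camera_info(name)
    R,_=cv2.Rodrigues(np.array(i['rvec'],float)); t=np.array(i['tvec'],float).reshape(3)
    v,u=np.mgrid[0:480,0:640]
    P=np.stack([(u-i['cx'])/i['fx']*d,(v-i['cy'])/i['fy']*d,d],-1)
    W=(P-t)@R
    W[d<=0]=np.nan
    return W
E
python3 - <<'E'
from h import *
s=env.observe(); print({k:np.round(v,3).tolist() for k,v in s.items()})
for n in ['side','top']:
    im,d=save(n,n+'0.png'); np.savez('/tmp/%s0.npz'%n,im=im,d=d); print(n,vision.camera_info(n))
E
```

```text
pics
{'time_s': 0.0, 'q': [53.384, 21.842, 74.385, -0.0, 83.859, -12.336], 'qvel': [-0.006, 0.018, 0.084, -0.086, -0.018, -0.049], 'joint_efforts': [0.0, -44.846, -23.128, -0.0, 0.005, 0.0], 'position': [0.226, 0.501, 0.205], 'tool_rot': [[-0.912, 0.411, -0.001], [0.411, 0.912, -0.001], [0.0, -0.001, -1.0]], 'ft_force': [-0.007, 0.163, 0.241], 'wrist_torque': [0.04, 0.041, -0.037], 'grip_width': 0.085}
side {'fx': 450.06289022390825, 'fy': 450.06289022390825, 'cx': 316.35825359982465, 'cy': 231.7283514154422, 'rvec': array([ 0.48786701, -2.89122602,  0.83615864]), 'tvec': array([0.55756422, 0.14337458, 1.41186185])}
top {'fx': 447.46682674553347, 'fy': 447.46682674553347, 'cx': 318.64187650801875, 'cy': 238.52902198493646, 'rvec': array([ 1.49114079, -2.34294041,  0.64463538]), 'tvec': array([0.29543222, 0.45699287, 1.0069537 ])}
```

View pics/side0.png

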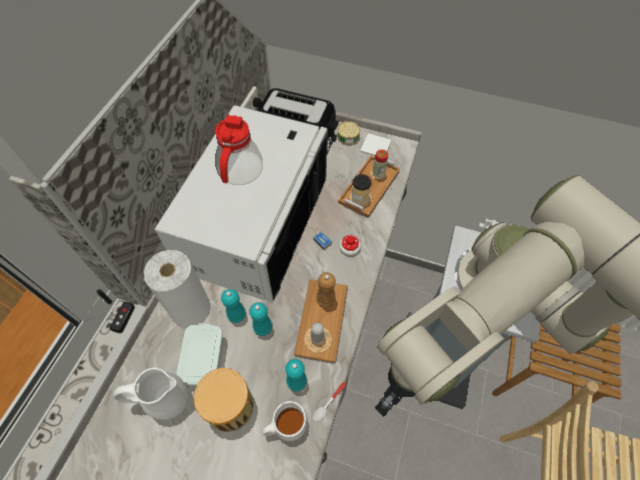

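View pics/top0.png

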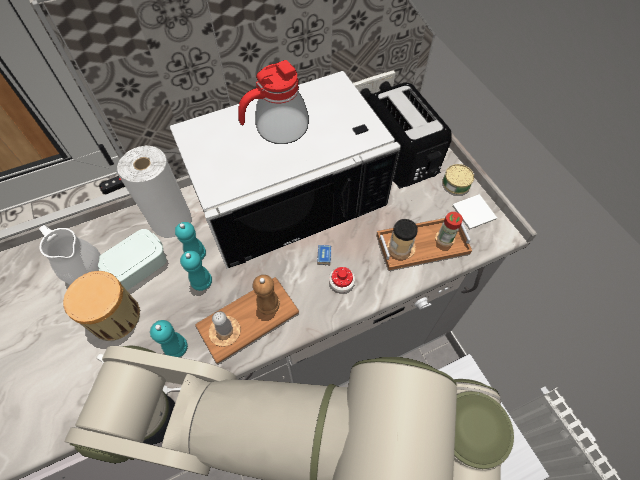

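Top view: wooden mill at (265,295), shaker at (221,325) on the flat board; honey (403,240) and spice (450,230) on the tray; white trivet (475,211). There are three turquoise mills, at (187,240), (196,270) and (165,338), which are the look-alikes to leave alone.

```bash
python3 - <<'E'
from h import *
for n in ['top','side']:
    im,d=vision.get_image(n); W=cloud(n,d); np.savez('/tmp/%s1.npz'%n,im=im,d=d,W=W)
    for q in ['mill','shaker','honey','spice','tray_large_disc','tray_small_disc','board_large_disc','board_small_disc','trivet']:
        try: r=spotter.trace(n,q)
        except Exception as e: print(q,e); continue
        for k in r[:5]:
            m=k['pixels']; P=W[m]; P=P[~np.isnan(P[:,0])]
            if len(P)<5: print(n,q,k['score'],k['rect'],'few'); continue
            top=P[P[:,2]>np.percentile(P[:,2],97)-0.006]
            print(n,q,round(k['score'],2),np.round(k['rect']).tolist(),m.sum(),'med',np.round(np.median(P,0),3),'zmax',round(np.percentile(P[:,2],98),3),'top',np.round((top.max(0)+top.min(0))/2,3), 'ext',np.round(np.ptp(P,axis=0),3))
E
python3 - <<'E'
import cv2
a=cv2.imread('pics/top0.png')
b=cv2.resize(a[260:370,180:310],None,fx=4,fy=4,interpolation=2);cv2.imwrite('pics/c1.png',b)
b=cv2.resize(a[180:280,365:505],None,fx=4,fy=4,interpolation=2);cv2.imwrite('pics/c2.png',b)
E
```

```text
top mill 0.82 [253.0, 274.0, 279.0, 313.0] 764 med [0.458 0.253 0.122] zmax 0.167 top [0.472 0.25  0.165] ext [0.121 0.056 0.177]
top mill 0.73 [176.0, 222.0, 205.0, 263.0] 587 med [0.697 0.372 0.108] zmax 0.147 top [0.709 0.377 0.144] ext [0.047 0.054 0.153]
top mill 0.56 [148.0, 322.0, 188.0, 357.0] 883 med [0.46  0.495 0.099] zmax 0.147 top [0.473 0.499 0.145] ext [0.119 0.083 0.16 ]
top shaker 0.88 [209.0, 311.0, 229.0, 335.0] 380 med [0.446 0.371 0.084] zmax 0.111 top [0.456 0.373 0.109] ext [0.079 0.042 0.098]
top honey 0.55 [388.0, 217.0, 419.0, 256.0] 797 med [ 0.473 -0.142  0.096] zmax 0.106 top [ 0.484 -0.151  0.104] ext [0.115 0.117 0.115]
top spice 0.78 [436.0, 210.0, 462.0, 249.0] 578 med [ 0.443 -0.266  0.086] zmax 0.118 top [ 0.451 -0.277  0.116] ext [0.095 0.078 0.126]
top tray_large_disc 0.59 [387.0, 240.0, 418.0, 259.0] 175 med [ 0.461 -0.134  0.009] zmax 0.026 top [ 0.492 -0.116  0.03 ] ext [0.076 0.085 0.034]
top tray_small_disc 0.44 [450.8, 243.2, 451.8, 241.9] few
top board_large_disc 0.57 [207.0, 318.0, 242.0, 348.0] 427 med [0.44  0.377 0.02 ] zmax 0.024 top [
[... 1393 characters left out ...]
de spice 0.48 [313.0, 319.0, 324.0, 344.0] 270 med [0.456 0.382 0.087] zmax 0.112 top [0.457 0.373 0.111] ext [0.048 0.05  0.097]
side tray_large_disc 0.47 [317.0, 270.0, 337.0, 307.0] 562 med [0.47  0.264 0.121] zmax 0.168 top [0.475 0.252 0.166] ext [0.059 0.052 0.153]
side tray_large_disc 0.45 [350.0, 196.0, 375.0, 208.0] 54 med [ 0.453 -0.142  0.011] zmax 0.017 top [ 0.479 -0.147  0.016] ext [0.072 0.059 0.016]
side board_large_disc 0.91 [308.0, 326.0, 332.0, 355.0] 338 med [0.443 0.385 0.02 ] zmax 0.028 top [0.455 0.376 0.042] ext [0.078 0.075 0.05 ]
side trivet 0.79 [360.0, 137.0, 391.0, 154.0] 405 med [ 0.504 -0.42   0.008] zmax 0.015 top [ 0.497 -0.413  0.013] ext [0.097 0.104 0.019]
```

View pics/c1.png

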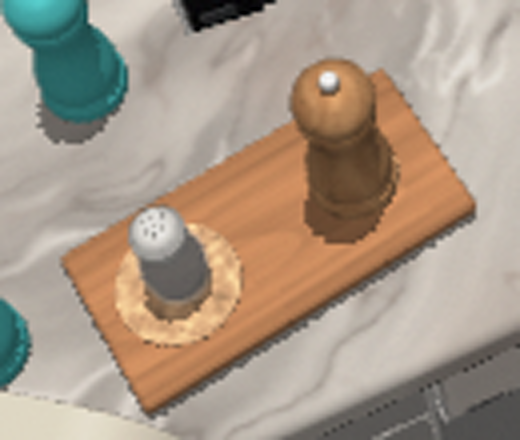

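View pics/c2.png

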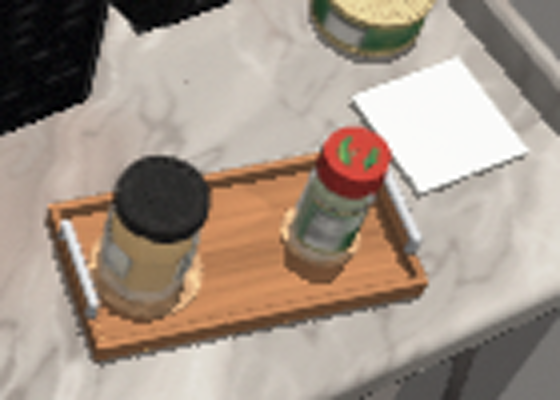

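```bash
cat > fit.py <<'E'
from h import *
from scipy.optimize import least_squares
def fitc(P,r,c0):
    f=lambda c: np.hypot(P[:,0]-c[0],P[:,1]-c[1])-r
    s=least_squares(f,c0,loss='soft_l1',f_scale=0.001); return s.x, np.sqrt(np.mean(f(s.x)**2))
def near(W,c,rad,z0,z1):
    m=(np.hypot(W[...,0]-c[0],W[...,1]-c[1])<rad)&(W[...,2]>z0)&(W[...,2]<z1); return W[m]
E
python3 - <<'E'
from fit import *
D={n:np.load('/tmp/%s1.npz'%n) for n in ['top','side']}
objs={'mill':((.473,.251),.025,.020+.112,.020+.130),'shaker':((.456,.373),.0185,.020+.050,.020+.072),
'honey':((.484,-.150),.0315,.085,.100),'spice':((.451,-.277),.0225,.010+.087,.010+.103)}
for k,(c,r,a,b) in objs.items():
    for n in D:
        P=near(D[n]['W'],c,r+.012,a,b)
        print(k,n,len(P),*[np.round(v,4) for v in fitc(P,r,c)])
# board & tray tops
for name,c,z0,z1 in [('board',(.46,.315),.012,.024),('trayrim',(.467,-.21),.015,.025),('trivet',(.496,-.411),.005,.013)]:
    for n in D:
        W=D[n]['W']; im=D[n]['im'].astype(int)
        m=(np.hypot(W[...,0]-c[0],W[...,1]-c[1])<(.15 if name!='trivet' else .075))&(W[...,2]>z0)&(W[...,2]<z1)
        if name=='trivet': m&=(im.min(-1)>200)
        else: m&=(im[...,0]-im[...,2]>40)
        m=cv2.morphologyEx(m.astype(np.uint8),cv2.MORPH_OPEN,np.ones((2,2)))>0
        P=W[m][:,:2].astype(np.float32)
        print(name,n,len(P),cv2.minAreaRect(P*1000))
E
```

```text
mill top 108 [0.4749 0.2494] 0.0023
mill side 79 [0.4746 0.2473] 0.0024
shaker top 73 [0.4591 0.3733] 0.0011
shaker side 48 [0.4591 0.3702] 0.0012
honey top 79 [ 0.4852 -0.1522] 0.0079
honey side 46 [ 0.484  -0.1546] 0.0058
spice top 83 [ 0.4525 -0.2784] 0.0028
spice side 50 [ 0.4518 -0.2804] 0.0043
board top 3139 ((462.58721923828125, 309.04803466796875), (117.48182678222656, 239.73709106445312), 8.976739883422852)
board side 2347 ((463.07220458984375, 309.88677978515625), (118.66342163085938, 241.9503936767578), 8.537257194519043)
trayrim top 384 ((463.77081298828125, -221.4215545654297), (250.94378662109375, 117.22737121582031), 77.70777130126953)
trayrim side 253 ((465.5859680175781, -215.5426025390625), (244.2172088623047, 117.1126708984375), 77.80596923828125)
trivet top 552 ((494.4925537109375, -413.78546142578125), (97.5019760131836, 89.47225189208984), 86.3582763671875)
trivet side 268 ((493.1521301269531, -367.0259704589844), (183.7678985595703, 88.72586822509766), 89.80986022949219)
```

Call:
jog_arm:
  plan:
    - [[0,0,-0.15,0,0,0.955],[0,0,-0.15,0,0,0.955],[0,0,-0.15,0,0,0.955],[0,0,-0.15,0,0,0.955],[0,0,-0.15,0,0,0.955],[0,0,-0.15,0,0,0.955],[0,0,-0.15,0,0,0.955],[0,0,-0.15,0,0,0.955],[0,0,0,0,0,0]]
  grip: 1

```text
time_s: 2.0
position: [0.2263, 0.5016, 0.2546]
tool_rot: [[0.0, 1.0, 0.001], [1.0, -0.0, 0.001], [0.001, 0.001, -1.0]]
ft_force: [0.0, 0.3, -0.1]
grip_width: 0.0855
```

```bash
python3 - <<'E'
from fit import *
D={n:np.load('/tmp/%s1.npz'%n) for n in ['top','side']}
for n in D:
    W=D[n]['W'].reshape(-1,3); 
    for z0 in (.02,.06,.12,.2):
        m=(np.hypot(W[:,0]-.495,W[:,1]+.411)<.13)&(W[:,2]>z0)
        P=W[m]
        # exclude the spice
        P=P[np.hypot(P[:,0]-.452,P[:,1]+.279)>.05]
        if len(P): print(n,z0,len(P),P.min(0).round(3),P.max(0).round(3), np.hypot(P[:,0]-.495,P[:,1]+.411).min().round(3))
E
```

```text
top 0.02 6177 [ 0.366 -0.513  0.02 ] [ 0.624 -0.286  0.53 ] 0.001
top 0.06 4877 [ 0.366 -0.513  0.06 ] [ 0.624 -0.286  0.53 ] 0.001
top 0.12 4034 [ 0.366 -0.512  0.12 ] [ 0.624 -0.286  0.53 ] 0.001
top 0.2 2722 [ 0.366 -0.512  0.2  ] [ 0.624 -0.286  0.53 ] 0.001
side 0.02 4947 [ 0.366 -0.518  0.02 ] [ 0.624 -0.283  0.538] 0.002
side 0.06 4147 [ 0.366 -0.518  0.06 ] [ 0.624 -0.283  0.538] 0.002
side 0.12 3588 [ 0.366 -0.518  0.12 ] [ 0.624 -0.283  0.538] 0.002
side 0.2 2751 [ 0.366 -0.517  0.2  ] [ 0.624 -0.283  0.538] 0.002
```

```bash
python3 - <<'E'
from fit import *
D={n:np.load('/tmp/%s1.npz'%n) for n in ['top','side']}
for n in D:
    W=D[n]['W']; 
    m=(np.hypot(W[...,0]-.495,W[...,1]+.411)<.06)&(W[...,2]>.03)
    v,u=np.where(m); print(n,m.sum(),u.min(),u.max(),v.min(),v.max(),W[m].min(0).round(2),W[m].max(0).round(2))
    i=vision.camera_info(n); R,_=cv2.Rodrigues(i['rvec']); print('cam',(-R.T@i['tvec']).round(3))
    W=W.copy(); 
    print(D[n]['W'].shape, W[211,475].round(3), W[150,375].round(3))
E
```

```text
top 345 504 542 93 139 [ 0.44 -0.47  0.31] [ 0.55 -0.35  0.45]
cam [0.01  0.317 1.1  ]
(480, 640, 3) [ 0.494 -0.413  0.008] [ 0.639 -0.127  0.26 ]
side 457 371 408 50 69 [ 0.44 -0.47  0.31] [ 0.55 -0.35  0.46]
cam [0.319 0.78  1.27 ]
(480, 640, 3) [ 0.034 -0.509 -0.342] [ 0.492 -0.386  0.008]
```

```bash
python3 - <<'E'
from fit import *
D={n:np.load('/tmp/%s1.npz'%n) for n in ['top','side']}
for n in D:
    W=D[n]['W']; d=D[n]['d']
    m=(np.hypot(W[...,0]-.495,W[...,1]+.411)<.2)&(W[...,2]>.28)
    P=W[m]; c=P.mean(0); u,s,vt=np.linalg.svd(P-c,full_matrices=False); print(n,c,s,vt[2])
    vis=cv2.applyColorMap(np.clip(d/2.5*255,0,255).astype(np.uint8),cv2.COLORMAP_JET); cv2.imwrite('pics/d_%s.png'%n,vis)
    for x0 in np.arange(.2,.75,.1):
        for y0 in np.arange(-.7,-.2,.1):
            q=(W[...,0]>x0)&(W[...,0]<x0+.1)&(W[...,1]>y0)&(W[...,1]<y0+.1)&(W[...,2]>.25)
            if q.sum(): print(n,x0.round(1),y0.round(1),q.sum(),W[q][:,2].min().round(2),W[q][:,2].max().round(2))
E
```

```text
top [ 0.4798119  -0.34648138  0.45777466] [7.11845362 5.99795476 0.0104165 ] [-0.00188956  0.76647838 -0.64226732]
top 0.2 -0.6 278 0.25 0.27
top 0.2 -0.5 382 0.27 0.39
top 0.2 -0.4 561 0.39 0.51
top 0.2 -0.3 964 0.51 0.63
top 0.3 -0.6 242 0.25 0.28
top 0.3 -0.5 314 0.28 0.39
top 0.3 -0.4 489 0.39 0.51
top 0.3 -0.3 775 0.51 0.63
top 0.4 -0.6 211 0.25 0.27
top 0.4 -0.5 281 0.27 0.39
top 0.4 -0.4 419 0.39 0.51
top 0.4 -0.3 644 0.51 0.63
top 0.5 -0.6 186 0.25 0.27
top 0.5 -0.5 250 0.27 0.39
top 0.5 -0.4 353 0.4 0.51
top 0.5 -0.3 543 0.51 0.63
top 0.6 -0.6 163 0.25 0.27
top 0.6 -0.5 208 0.28 0.39
top 0.6 -0.4 313 0.39 0.51
top 0.6 -0.3 381 0.51 0.63
top 0.7 -0.6 146 0.25 0.27
top 0.7 -0.5 194 0.27 0.39
top 0.7 -0.4 258 0.39 0.51
top 0.7 -0.3 100 0.51 0.58
side [ 0.49082838 -0.35039307  0.45568035] [8.14720509 6.92421755 0.04719175] [ 7.62022760e-04  7.65400756e-01 -6.43553496e-01]
side 0.2 -0.6 167 0.25 0.28
side 0.2 -0.5 396 0.28 0.4
side 0.2 -0.4 551 0.39 0.52
side 0.2 -0.3 817 0.51 0.64
side 0.3 -0.6 156 0.25 0.28
side 0.3 -0.5 380 0.28 0.4
side 0.3 -0.4 538 0.4 0.52
side 0.3 -0.3 782 0.52 0.64
side 0.4 -0.6 161 0.25 0.28
side 0.4 -0.5 364 0.28 0.4
side 0.4 -0.4 509 0.4 0.52
side 0.4 -0.3 748 0.51 0.64
side 0.5 -0.6 147 0.25 0.28
side 0.5 -0.5 357 0.28 0.4
side 0.5 -0.4 492 0.4 0.52
side 0.5 -0.3 707 0.52 0.64
side 0.6 -0.6 139 0.25 0.28
side 0.6 -0.5 345 0.28 0.4
side 0.6 -0.4 469 0.4 0.52
side 0.6 -0.3 687 0.52 0.63
side 0.7 -0.6 144 0.25 0.28
side 0.7 -0.5 327 0.28 0.4
side 0.7 -0.4 452 0.39 0.52
side 0.7 -0.3 653 0.52 0.64
```

View pics/d_top.png

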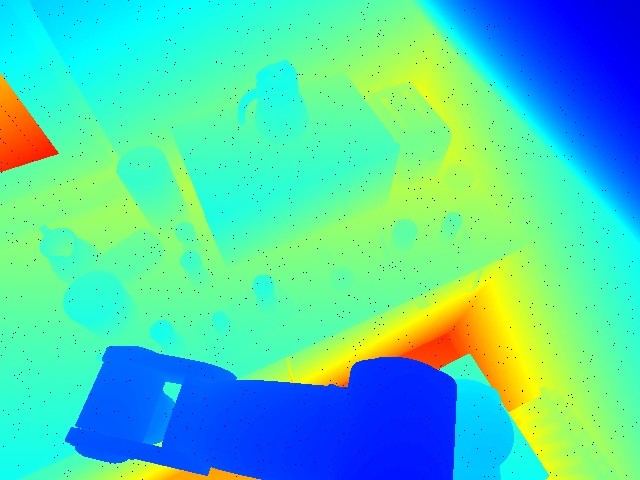

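The trivet and the board/tray poses are plain, but depth shows a sloping ceiling/wall over the right end (the plane falls to z≈0.38 over the trivet). I need the size of the arm's wrist to see whether it fits under there.

```bash
python3 - <<'E'
from fit import *
P=[]
for n in ['top','side']:
    im,d=save(n,n+'2.png'); P.append(cloud(n,d).reshape(-1,3))
P=np.vstack(P); P=P[~np.isnan(P[:,0])]
s=env.observe(); q=s['q']; p=s['position']; print(q.round(1) if hasattr(q,'round') else q)
a=np.arctan2(p[1],p[0]); e=np.array([np.cos(a),np.sin(a)]); f=np.array([-e[1],e[0]])
r=P[:,:2]@e; l=P[:,:2]@f
m=(np.abs(l)<.35)&(r<.85)&(P[:,2]>.27)&(r>-.3)&(P[:,1]>0)
R=np.hypot(*p[:2]); print('R',R)
for z in np.arange(.26,.8,.04):
    k=m&(P[:,2]>z)&(P[:,2]<z+.04)&(r>.2)&(r<.85)&(np.abs(l)<.2)
    if k.sum()>10: print('z',z.round(2),k.sum(),'r',np.percentile(r[k],[0,1,99,100]).round(3),'l',np.percentile(l[k],[0,1,99,100]).round(3))
for rr in np.arange(-.1,.7,.05):
    k=m&(r>rr)&(r<rr+.05)&(np.abs(l)<.25)
    if k.sum()>10: print('r',rr.round(2),k.sum(),'z',np.percentile(P[k,2],[1,99,100]).round(3),'l',np.percentile(l[k],[1,99]).round(3))
vis=None
E
```

```text
[53.4 20.1 69.  -0.  90.9 53.1]
R 0.5499228805019202
z 0.3 57 r [0.538 0.539 0.59  0.591] l [-0.06  -0.057  0.049  0.049]
z 0.34 326 r [0.519 0.522 0.592 0.593] l [-0.072 -0.07   0.072  0.073]
z 0.38 410 r [0.514 0.515 0.59  0.59 ] l [-0.068 -0.065  0.068  0.069]
z 0.42 886 r [0.2   0.201 0.589 0.589] l [-0.036 -0.03   0.198  0.2  ]
z 0.46 1175 r [0.2   0.203 0.59  0.591] l [-0.035 -0.032  0.197  0.2  ]
z 0.5 1600 r [0.2   0.209 0.605 0.609] l [-0.066 -0.052  0.197  0.2  ]
z 0.54 17582 r [0.223 0.323 0.597 0.608] l [-0.071 -0.062  0.111  0.199]
z 0.58 15787 r [0.234 0.277 0.571 0.583] l [-0.061 -0.053  0.146  0.2  ]
z 0.62 13411 r [0.205 0.242 0.352 0.363] l [-0.006  0.003  0.178  0.199]
z 0.66 11592 r [0.2   0.201 0.272 0.281] l [-0.004  0.003  0.153  0.17 ]
r 0.0 156 z [0.872 0.891 0.891] l [-0.105 -0.064]
r 0.05 2305 z [0.872 0.924 0.928] l [-0.209 -0.101]
r 0.1 4062 z [0.279 0.964 0.969] l [-0.238  0.21 ]
r 0.15 6458 z [0.308 0.689 0.691] l [0.006 0.238]
r 0.2 11530 z [0.45  0.69  0.691] l [0.    0.222]
r 0.25 9735 z [0.574 0.678 0.684] l [0.012 0.193]
r 0.3 7095 z [0.591 0.643 0.647] l [0.    0.099]
r 0.35 6596 z [0.567 0.622 0.625] l [-0.01   0.093]
r 0.4 6950 z [0.545 0.598 0.601] l [-0.033  0.085]
r 0.45 5098 z [0.497 0.582 0.584] l [-0.045  0.08 ]
r 0.5 9223 z [0.371 0.584 0.587] l [-0.06  0.07]
r 0.55 6932 z [0.343 0.584 0.587] l [-0.065  0.067]
r 0.6 135 z [0.529 0.564 0.565] l [0.027 0.052]
```

View pics/side2.png

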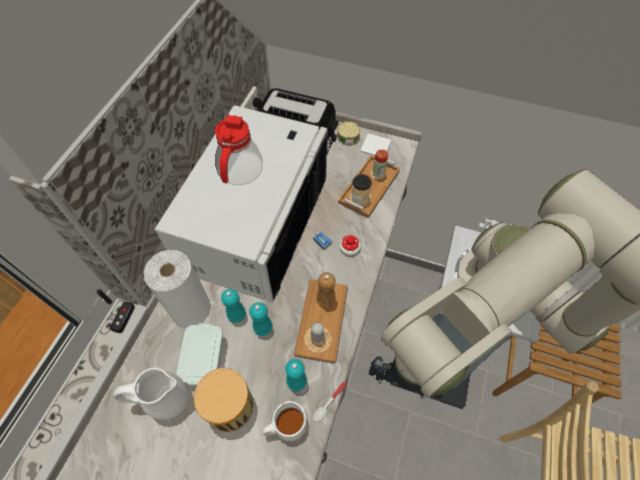

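Call:
jog_arm:
  plan:
    - [[-0.4,0.2,0,0,0,0],[-0.875,0.28,0,0,0,0],[-0.875,0.28,0,0,0,0],[-0.875,0.28,0,0,0,0],[-0.875,0.28,0,0,0,0],[-0.875,0.28,0,0,0,0],[-0.875,0.28,0,0,0,0],[-0.875,0.28,0,0,0,0],[-0.875,0.28,0,0,0,0],[-0.875,0.28,0,0,0,0]]

```text
time_s: 3.1
position: [0.3353, 0.169, 0.2537]
tool_rot: [[-0.005, 1.0, -0.0], [1.0, 0.005, -0.0], [-0.0, -0.0, -1.0]]
ft_force: [0.4, 1.0, -0.6]
grip_width: 0.0848
```

```bash
python3 - <<'E'
from fit import *
D={n:np.load('/tmp/%s1.npz'%n) for n in ['top','side']}
W=np.vstack([D[n]['W'].reshape(-1,3) for n in D]); 
c=.766*W[:,1]-.642*W[:,2]+.559
m=(c>.02)&(W[:,0]>.35)&(W[:,1]<-.2)&(W[:,0]<.8)
for z0,z1 in [(.015,.06),(.06,.1),(.1,.15),(.15,.25)]:
    for y0 in np.arange(-.55,-.2,.05):
        k=m&(W[:,2]>z0)&(W[:,2]<z1)&(W[:,1]>y0)&(W[:,1]<y0+.05)&(W[:,0]>.53)
        if k.sum()>3: print((z0,z1),y0.round(2),k.sum(),'xmin',np.percentile(W[k,0],[0,3]).round(3))
k=(W[:,0]>.4)&(W[:,0]<.7)&(W[:,1]<-.48)&(W[:,2]<.3)
H,_,_=np.histogram2d(W[k,1],W[k,2],bins=[np.arange(-.6,-.47,.02),np.arange(-.02,.3,.04)]);print(H.astype(int))
E
```

```text
(0.015, 0.06) -0.55 810 xmin [0.53  0.536]
(0.015, 0.06) -0.5 790 xmin [0.53  0.538]
(0.015, 0.06) -0.45 623 xmin [0.536 0.569]
(0.015, 0.06) -0.4 270 xmin [0.533 0.58 ]
(0.015, 0.06) -0.35 140 xmin [0.635 0.638]
(0.015, 0.06) -0.3 164 xmin [0.646 0.648]
(0.015, 0.06) -0.25 52 xmin [0.531 0.604]
(0.06, 0.1) -0.55 1165 xmin [0.53  0.538]
(0.06, 0.1) -0.4 106 xmin [0.635 0.636]
(0.06, 0.1) -0.35 164 xmin [0.635 0.638]
(0.06, 0.1) -0.3 160 xmin [0.646 0.647]
(0.06, 0.1) -0.25 53 xmin [0.662 0.667]
(0.1, 0.15) -0.55 1700 xmin [0.53  0.537]
(0.1, 0.15) -0.4 92 xmin [0.647 0.649]
(0.1, 0.15) -0.35 211 xmin [0.624 0.627]
(0.1, 0.15) -0.3 215 xmin [0.647 0.649]
(0.1, 0.15) -0.25 83 xmin [0.663 0.666]
(0.15, 0.25) -0.55 3250 xmin [0.53  0.537]
(0.15, 0.25) -0.4 997 xmin [0.648 0.652]
(0.15, 0.25) -0.35 1563 xmin [0.625 0.637]
(0.15, 0.25) -0.3 1014 xmin [0.648 0.652]
(0.15, 0.25) -0.25 136 xmin [0.665 0.675]
[[   0    0    0    0    0    0    0]
 [   0    0    0    0    0    0    0]
 [   0    0    0    0    0    0    0]
 [   0    0    0    0    0    0    0]
 [   2 1199 1536 1644 1766 1914 2082]
 [ 963  814    1    1    1    0    0]]
```

Call:
jog_arm:
  plan:
    - [[-0.84,0.36,0,0,0,0],[-0.84,0.36,0,0,0,0],[-0.84,0.36,0,0,0,0],[-0.84,0.36,0,0,0,0],[-0.84,0.36,0,0,0,0],[-0.84,0.36,0,0,0,0],[-0.84,0.36,0,0,0,0],[-0.6,0.36,0,0,-0.5,0],[0,0,0,0,-1,0],[0,0,0,0,-1,0]]

```text
time_s: 4.1
position: [0.4513, -0.0901, 0.2541]
tool_rot: [[-0.002, 1.0, 0.001], [0.928, 0.002, -0.372], [-0.372, 0.0, -0.928]]
ft_force: [0.2, 0.2, 0.0]
grip_width: 0.0855
```

Call:
jog_arm:
  plan:
    - [[0,0,0,0,-0.99,0],[0,0,0,0,0,0],[0,0,0,0,0,0]]

```text
time_s: 4.4
position: [0.4508, -0.088, 0.2535]
tool_rot: [[-0.005, 1.0, 0.0], [0.868, 0.004, -0.497], [-0.497, -0.002, -0.868]]
ft_force: [-0.6, -0.6, -0.2]
grip_width: 0.0853
```

```bash
python3 - <<'E'
from fit import *
s=env.observe(); print(s['position'].round(4),s['tool_rot'].round(3).tolist(),s['q'].round(1))
save('side','side3.png');save('wrist','w3.png');print(vision.camera_info('wrist'))
R=np.array(s['tool_rot']); tgt=np.array([.452,-.290,.084])
print('to target units', (R.T@(tgt-s['position'])/.04).round(2))
E
```

```text
[ 0.4508 -0.088   0.2535] [[-0.005, 1.0, 0.0], [0.868, 0.004, -0.497], [-0.497, -0.002, -0.868]] [ -8.3  11.6  87.5 -30.2  77.9  -2.9]
{'fx': 371.64829954431775, 'fy': 371.64829954431775, 'cx': 310.30391111875866, 'cy': 242.98469476077253, 'rvec': array([-2.32225794e+00, -1.27547017e-03, -6.36654808e-04]), 'tvec': array([-0.45056154, -0.2254521 ,  0.29072139])}
to target units [-2.27  0.02  6.19]
```

View pics/side3.png

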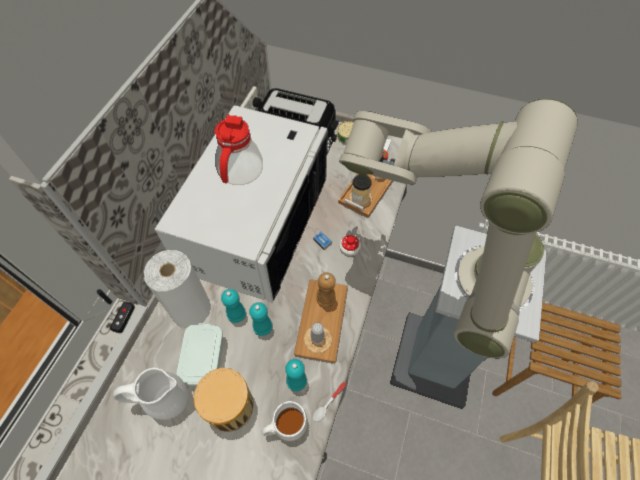

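View pics/w3.png

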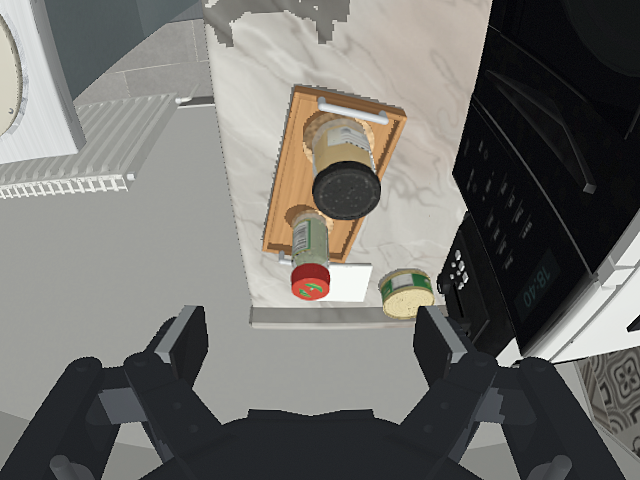

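Call:
jog_arm:
  plan:
    - [[-0.38,0,0.615,0,0,0],[-0.38,0,0.615,0,0,0],[-0.38,0,0.615,0,0,0],[-0.38,0,0.615,0,0,0],[-0.38,0,0.615,0,0,0],[-0.37,0.02,0.615,0,0,0],[0,0,0.4,0,0,0],[0,0,0.4,0,0,0],[0,0,0,0,0,0]]

```text
time_s: 5.4
position: [0.4506, -0.2587, 0.1426]
tool_rot: [[0.001, 1.0, -0.003], [0.867, -0.002, -0.498], [-0.498, -0.002, -0.867]]
ft_force: [0.9, 0.8, 0.4]
grip_width: 0.0853
```

```bash
python3 - <<'E'
from fit import *
s=env.observe(); print(s['position'].round(4))
save('top','top4.png');save('wrist','w4.png')
R=np.array(s['tool_rot']); tgt=np.array([.452,-.290,.084])
print('to target units', (R.T@(tgt-s['position'])/.04).round(2))
E
```

```text
[ 0.4506 -0.2587  0.1426]
to target units [0.05 0.04 1.66]
```

View pics/w4.png

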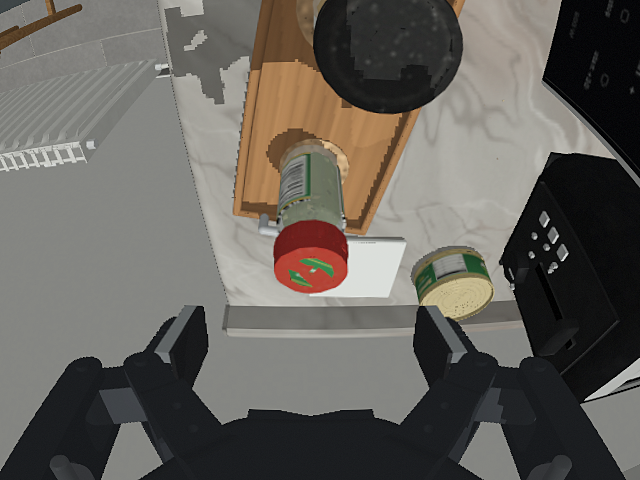

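View pics/top4.png

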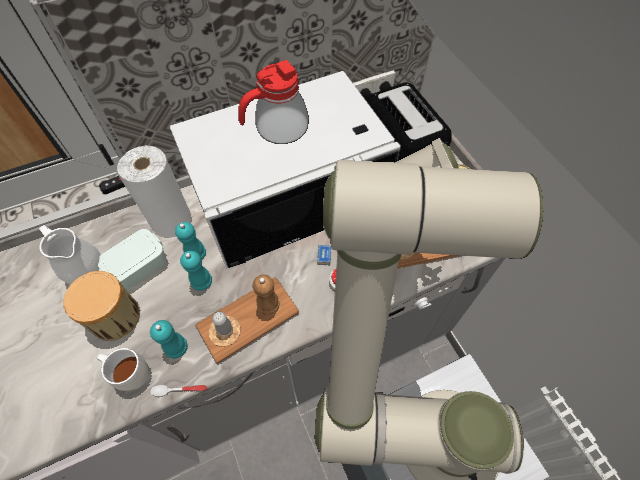

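Call:
jog_arm:
  plan:
    - [[0.03,0.03,0.4,0,0,0],[0.02,0.01,0.4,0,0,0],[0,0,0.4,0,0,0],[0,0,0.35,0,0,0],[0,0,0.1,0,0,0],[0,0,0,0,0,0]]

```text
time_s: 6.1
position: [0.4535, -0.2885, 0.0861]
tool_rot: [[-0.0, 1.0, 0.001], [0.866, 0.001, -0.5], [-0.5, 0.0, -0.866]]
ft_force: [0.9, -0.6, 0.1]
grip_width: 0.085
```

```bash
python3 - <<'E'
from fit import *
s=env.observe(); print(s['position'].round(4),s['q'].round(1))
im,d=save('top','top5.png');im,dw=save('wrist','w5.png')
im,d2=vision.get_image('side')
for n,dd in (('top',d),('side',d2)):
    W=cloud(n,dd).reshape(-1,3); c=.766*W[:,1]-.642*W[:,2]+.559
    W0=np.load('/tmp/%s1.npz'%n)['W'].reshape(-1,3)
    d0=np.linalg.norm(W-W0,axis=1)
    k=(d0>.05)&(W[:,1]<-.1)&(W[:,2]>.15); print(n,k.sum(),np.percentile(c[k],[0,1,5]).round(3), W[k][np.argmin(c[k])])
    print('ymin',W[k][:,1].min())
E
```

```text
[ 0.4535 -0.2885  0.0861] [-32.2  25.5  99.  -37.   44.7  -8. ]
top 103 [0.255 0.255 0.257] [ 0.38413225 -0.23961387  0.18811745]
ymin -0.2515254620346105
side 815 [0.164 0.167 0.17 ] [ 0.42782922 -0.15954824  0.42467223]
ymin -0.19147902738881578
```

View pics/w5.png

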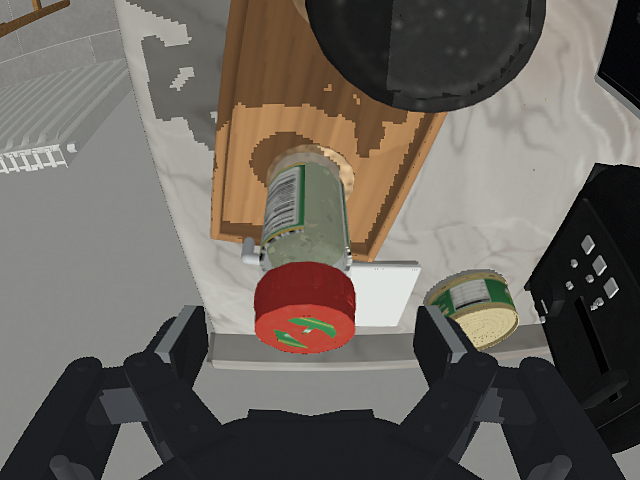

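Call:
jog_arm:
  plan:
    - [[0,0,0,0,0,0],[0,0,0,0,0,0],[0,0,0,0,0,0],[0,0,0,0,0,0],[0,0,0,0,0,0],[0,0,0,0,0,0],[0,0,0,0,0,0],[0,0,0,0,0,0]]
  grip: -1
  squeeze: 45

```text
time_s: 7.05
position: [0.4535, -0.2886, 0.0864]
tool_rot: [[-0.001, 1.0, 0.001], [0.865, 0.001, -0.501], [-0.501, 0.001, -0.865]]
ft_force: [-0.8, 0.9, 4.6]
grip_width: 0.0413
```

```bash
python3 - <<'E'
from fit import *
save('wrist','w6.png')
E
```

```text
(no output)
```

View pics/w6.png

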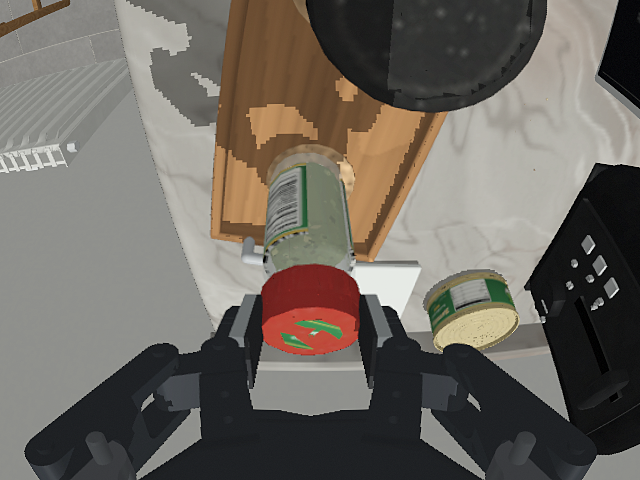

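```bash
cat >> h.py <<'E'
def projw(Pw,i=None):
    i=i or vision.camera_info('wrist')
    R,_=cv2.Rodrigues(np.array(i['rvec'],float)); c=np.atleast_2d(Pw)@R.T+np.array(i['tvec']).reshape(3)
    th=np.arctan2(np.hypot(c[:,0],c[:,1]),c[:,2]); ph=np.arctan2(c[:,1],c[:,0])
    return np.c_[i['cx']+i['fx']*th*np.cos(ph),i['cy']+i['fy']*th*np.sin(ph)]
E
python3 - <<'E'
from h import *
s=env.observe(); R=np.array(s['tool_rot']); p=s['position']
T=lambda v: p+R@np.array(v)
for lab,v in [('tcp',(0,0,0)),('grasp',(0,0,-.019))]+[('corner %s %s'%(a,b),(a,.022,b)) for a in (-.011,.011) for b in (0,-.019,-.038)]: print(lab,T(v).round(4),projw(T(v)).round(0))
for z in (.095,.116): print('cap axis',z,projw(np.array([.4535,-.279,z])).round(0))
i=vision.camera_info('wrist');Rc,_=cv2.Rodrigues(i['rvec']);print(R.T@((-Rc.T@i['tvec'])-p))
E
```

```text
tcp [ 0.4535 -0.2886  0.0864] [[311. 287.]]
grasp [ 0.4535 -0.2791  0.1028] [[311. 304.]]
corner -0.011 0 [ 0.4755 -0.2981  0.0919] [[354. 306.]]
corner -0.011 -0.019 [ 0.4755 -0.2886  0.1084] [[359. 324.]]
corner -0.011 -0.038 [ 0.4755 -0.279   0.1248] [[364. 347.]]
corner 0.011 0 [ 0.4755 -0.279   0.0809] [[356. 266.]]
corner 0.011 -0.019 [ 0.4755 -0.2695  0.0973] [[361. 281.]]
corner 0.011 -0.038 [ 0.4755 -0.26    0.1138] [[367. 300.]]
cap axis 0.095 [[311. 289.]]
cap axis 0.116 [[311. 329.]]
[ 0.0742079  -0.00031575 -0.16838853]
```

```bash
python3 - <<'E'
import cv2
a=cv2.imread('pics/w6.png'); cv2.imwrite('pics/w6c.png',cv2.resize(a[230:400,200:420],None,fx=3.5,fy=3.5,interpolation=2))
E
```

```text
(no output)
```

View pics/w6c.png

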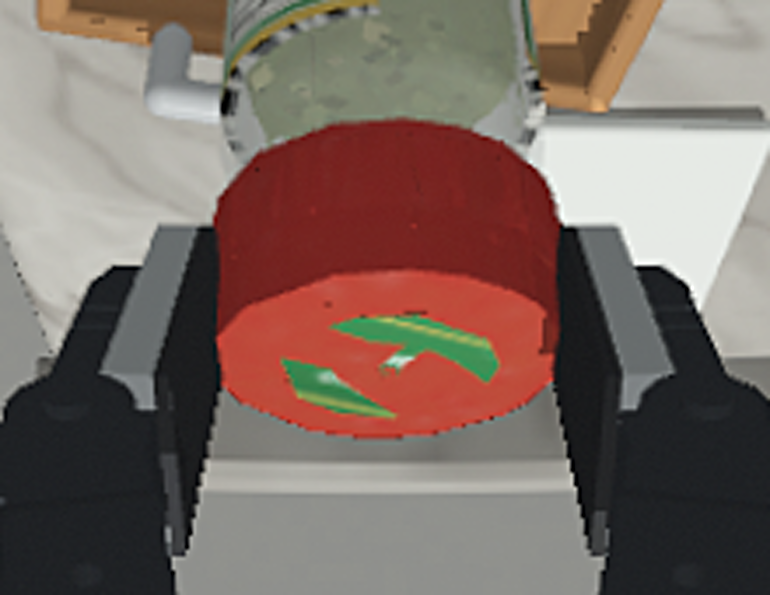

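Call:
jog_arm:
  plan:
    - [[-0.1,0,-0.17,0,0,0],[-0.19,0,-0.325,0,0,0],[-0.19,0,-0.325,0,0,0],[-0.19,0,-0.325,0,0,0],[-0.08,0,-0.155,0,0,0],[0,0,0,0,0,0]]

```text
time_s: 7.7
position: [0.4536, -0.2883, 0.1465]
tool_rot: [[-0.0, 1.0, 0.002], [0.866, 0.001, -0.501], [-0.501, 0.001, -0.866]]
ft_force: [-0.7, -0.5, -0.9]
grip_width: 0.0404
```

```bash
python3 - <<'E'
from fit import *
s=env.observe(); print(s['position'].round(4))
im,d=save('wrist','w7.png');im,d=save('side','s7.png')
W=cloud('side',d)
for q in ['tray_small_disc','trivet','spice']:
    for r in spotter.trace('side',q)[:2]: P=W[r['pixels']]; print(q,r['score'],r['rect'],np.nanmedian(P,0))
E
```

```text
[ 0.4536 -0.2883  0.1465]
tray_small_disc 0.59 [368.6, 167.2, 387.6, 178.9] [ 0.45407081 -0.28281097  0.01075364]
trivet 0.55 [361.4, 196.2, 370.4, 205.0] [ 0.45141828 -0.14255278  0.00862959]
spice 0.69 [373.2, 146.6, 388.1, 165.7] [ 0.45104281 -0.26249418  0.12113889]
spice 0.47 [309.9, 320.9, 325.9, 340.8] [0.4551027  0.38265291 0.09119899]
```

View pics/w7.png

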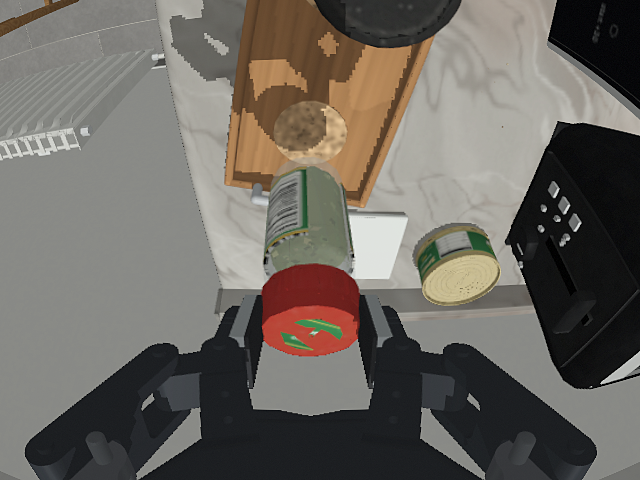

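View pics/s7.png

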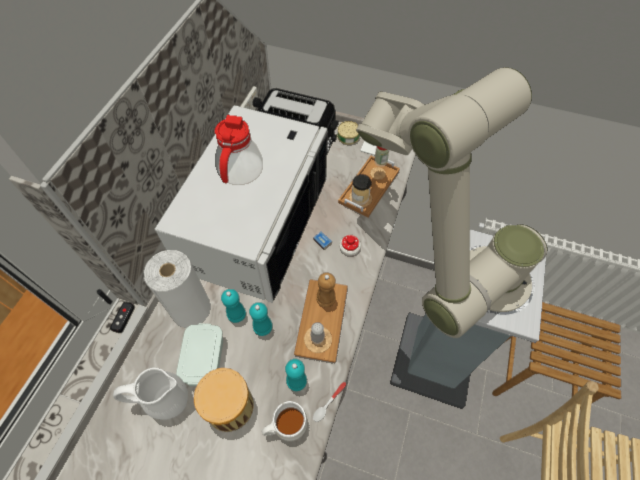

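Call:
jog_arm:
  plan:
    - [[-0.3,0.117,0.233,0,0,0],[-0.3,0.117,0.233,0,0,0],[-0.3,0.117,0.233,0,0,0],[-0.3,0.117,0.233,0,0,0],[-0.3,0.117,0.233,0,0,0],[-0.3,0.117,0.233,0,0,0],[0,0,0,0,0,0]]

```text
time_s: 8.65
position: [0.4818, -0.3807, 0.1327]
tool_rot: [[0.0, 1.0, -0.0], [0.866, -0.0, -0.5], [-0.5, 0.0, -0.866]]
ft_force: [0.6, 0.6, -1.7]
grip_width: 0.0404
```

```bash
python3 - <<'E'
from fit import *
s=env.observe(); print(s['position'].round(4),s['q'].round(1))
im,d=save('wrist','w8.png');im,d=vision.get_image('side')
W=cloud('side',d).reshape(-1,3); c=.766*W[:,1]-.642*W[:,2]+.559
W0=np.load('/tmp/side1.npz')['W'].reshape(-1,3)
k=(np.linalg.norm(W-W0,axis=1)>.05)&(W[:,1]<-.1)&(W[:,2]>.15); print(k.sum(),np.percentile(c[k],[0,1,5]).round(3), W[k][np.argmin(c[k])],W[k][:,1].min())
E
```

```text
[ 0.4818 -0.3807  0.1327] [-39.   26.8  86.2 -30.   51.1 -23.2]
1910 [0.041 0.047 0.057] [ 0.25186308 -0.13286634  0.64800651] -0.3609525210602434
```

View pics/w8.png

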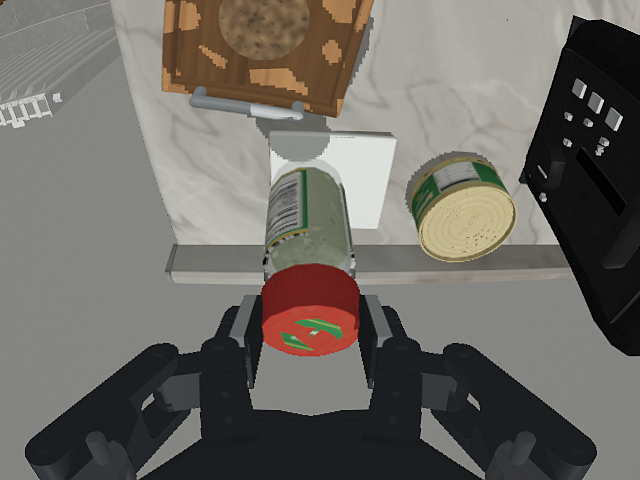

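```bash
cat > kin.py <<'E'
from fit import *
from scipy.spatial.transform import Rotation as Ro
Q=np.array([[53.384,21.842,74.385,0,83.859,-12.336],[53.4,20.1,69,0,90.9,53.1],[-8.3,11.6,87.5,-30.2,77.9,-2.9],[-32.2,25.5,99,-37,44.7,-8],[-39,26.8,86.2,-30,51.1,-23.2]])
P=np.array([[.226,.501,.205],[.2263,.5016,.2546],[.4508,-.088,.2535],[.4535,-.2885,.0861],[.4818,-.3807,.1327]])
z=np.array([0,0,1.])
def fk(q,k):
    d1,a2,d4,L,off,oy=k
    R1=Ro.from_euler('z',q[0],degrees=True);R2=R1*Ro.from_euler('y',q[1],degrees=True);R3=R2*Ro.from_euler('y',q[2],degrees=True)
    R=R3*Ro.from_euler('z',q[3],degrees=True)*Ro.from_euler('y',q[4],degrees=True)
    e=R1.apply([oy,off,d1])+R2.apply(a2*z); w=e+R3.apply(d4*z)
    return e,w,w+R.apply(L*z),R*Ro.from_euler('z',q[5],degrees=True)
def fitk():
    f=lambda k:np.concatenate([fk(q,k)[2]-p for q,p in zip(Q,P)])
    return least_squares(f,[.135,.41,.41,.27,0,0])
K=fitk()
if __name__=='__main__':
    print(K.x.round(4),np.abs(K.fun).max())
    print(fk(Q[4],K.x)[3].as_matrix().round(3))
E
python3 kin.py
```

```text
[0.1208 0.4169 0.3444 0.2591 0.1111 0.0276] 0.0217068920400742
[[-1.    -0.001 -0.   ]
 [-0.001  0.866 -0.5  ]
 [ 0.001 -0.5   -0.866]]
```

```bash
cat > kin2.py <<'E'
from kin import *
def fk2(q,k):
    d1,a2,d4,L,off,oy,a3,o5,x5=k
    R1=Ro.from_euler('z',q[0],degrees=True);R2=R1*Ro.from_euler('y',q[1],degrees=True);R3=R2*Ro.from_euler('y',q[2],degrees=True)
    R4=R3*Ro.from_euler('z',q[3],degrees=True);R=R4*Ro.from_euler('y',q[4],degrees=True)
    e=R1.apply([oy,off,d1])+R2.apply(a2*z); w=e+R3.apply([a3,0,d4])+R4.apply([x5,o5,0])
    return e,w,w+R.apply(L*z),R*Ro.from_euler('z',q[5],degrees=True)
def fit2(mask):
    k0=np.array([.135,.41,.41,.27,0,0,0,0,0]);idx=np.where(mask)[0]
    def f(v):
        k=k0.copy();k[idx]=v
        return np.concatenate([[*(fk2(q,k)[2]-p)] for q,p in zip(Q,P)]+[[.0005*(x-k0[i])/.1 for i,x in zip(idx,v)]])
    s=least_squares(f,k0[idx]);k=k0.copy();k[idx]=s.x;return k,np.abs(s.fun[:15]).max()
if __name__=='__main__':
    for m in ['111111111','111110110','111100010','111110010','111110100','111101011','111111010']:
        k,e=fit2([c=='1' for c in m]);print(m,k.round(4),e.round(5))
E
python3 kin2.py
```

```text
111111111 [ 0.1324  0.5381  0.3521  0.2844  0.1174 -0.0012  0.1055 -0.     -0.001 ] 0.00033
111110110 [1.308e-01 5.375e-01 3.510e-01 2.831e-01 1.169e-01 0.000e+00 1.038e-01
 5.000e-04 0.000e+00] 0.00039
111100010 [-0.1026  0.653   0.2978  0.2323  0.      0.      0.      0.1088  0.    ] 0.03388
111110010 [0.0881 0.4604 0.3567 0.2616 0.1043 0.     0.     0.0082 0.    ] 0.02113
111110100 [0.1315 0.5367 0.3513 0.2832 0.1174 0.     0.1038 0.     0.    ] 0.00049
111101011 [-0.0355  0.5648  0.2228  0.2083  0.      0.1158  0.      0.1144  0.0277] 0.03214
111111010 [0.0941 0.4432 0.3089 0.2548 0.0783 0.0565 0.     0.035  0.    ] 0.01839
```

```bash
cat > clr.py <<'E'
from kin2 import *
k,_=fit2([c=='1' for c in '111110100'])
Rt=lambda th:Ro.from_euler('x',-th,degrees=True).as_matrix()@np.array([[0,1,0],[1,0,0],[0,0,-1.]])
OFF=Ro.from_euler('z',0)
# tool R = FK R * Rz(90?) 
def toolR(q): 
    return fk2(q,k)[3].as_matrix()@C
C=fk2(Q[4],k)[3].as_matrix().T@np.array([[0,1,0],[.866,0,-.5],[-.5,0,-.866]]); C=np.round(C)
def ik(p,R,q0):
    def f(q): 
        return np.r_[(fk2(q,k)[2]-p)*10,(toolR(q)-R).ravel()]
    s=least_squares(f,q0,x_scale=10); return s.x,np.abs(s.fun).max()
E
python3 - <<'E'
from clr import *
print(C)
s=env.observe(); q=np.array(s['q']); print('fk err',fk2(q,k)[2]-s['position'])
e,w,_,_=fk2(q,k); print('e',e.round(3),'w',w.round(3))
A=[]
for n in ['top','side']:
    im,d=vision.get_image(n); W=cloud(n,d).reshape(-1,3); W0=np.load('/tmp/%s1.npz'%n)['W'].reshape(-1,3)
    A.append(W[(np.linalg.norm(W-W0,axis=1)>.05)&(W[:,2]>.15)])
A=np.vstack(A); np.save('/tmp/arm.npy',A)
R1=Ro.from_euler('z',q[0],degrees=True);R2=R1*Ro.from_euler('y',q[1],degrees=True)
E=R2.inv().apply(A-e); m=np.linalg.norm(E,axis=1)<.2; E=E[m]
rr=np.hypot(E[:,0],E[:,2])
for y0 in np.arange(-.2,.2,.03):
    kk=(E[:,1]>y0)&(E[:,1]<y0+.03)
    if kk.sum()>5: print('elbow y',y0.round(2),kk.sum(),'x',np.percentile(E[kk,0],[1,99]).round(3),'z',np.percentile(E[kk,2],[1,99]).round(3))
c=.766*A[:,1]-.642*A[:,2]+.559
o=np.argsort(c)[:5]; print(c[o],R2.inv().apply(A[o]-e).round(3), A[o].round(3))
R3=R2*Ro.from_euler('y',q[2],degrees=True)*Ro.from_euler('z',q[3],degrees=True)
V=R3.inv().apply(A-w); V=V[np.linalg.norm(V,axis=1)<.15]; print('wrist local',np.percentile(V,[1,99],axis=0).round(3))
for th in (0,10,15,20,25,30,35):
  for (x,y,zb) in [(.495,-.412,.009),(.495,-.412,.04),(.4885,-.3715,.058)]:
    R=Rt(th); g=np.array([x,y,zb+.0955]); p=g+R[:,2]*.019
    qq,er=ik(p,R,q); e2,w2,_,_=fk2(qq,k)
    ds=[.766*v[1]-.642*v[2]+.559 for v in (e2,w2)]
    R22=Ro.from_euler('z',qq[0],degrees=True)*Ro.from_euler('y',qq[1],degrees=True)
    EE=R22.apply(E)+e2; ce=(.766*EE[:,1]-.642*EE[:,2]+.559).min()
    print(th,zb,qq.round(0),er.round(4),'e',e2.round(3),'w',w2.round(3),'elbow clr',ce.round(3),'wrist c',round(ds[1],3))
E
```

```text
[[-0. -1. -0.]
 [ 1. -0.  0.]
 [-0. -0.  1.]]
fk err [-1.18702102e-04 -1.60107374e-04 -7.18201114e-05]
e [ 0.261 -0.06   0.611] w [ 0.481 -0.237  0.378]
elbow y -0.08 1321 x [-0.055  0.006] z [-0.042  0.053]
elbow y -0.05 2547 x [-0.055  0.008] z [-0.043  0.053]
elbow y -0.02 2497 x [-0.055  0.007] z [-0.042  0.053]
elbow y 0.01 2502 x [-0.055  0.008] z [-0.043  0.053]
elbow y 0.04 2472 x [-0.055  0.008] z [-0.043  0.053]
elbow y 0.07 3456 x [-0.057  0.005] z [-0.171  0.056]
elbow y 0.1 4425 x [-0.058  0.005] z [-0.157  0.056]
elbow y 0.13 4256 x [-0.058  0.007] z [-0.135  0.056]
elbow y 0.16 2926 x [-0.057  0.045] z [-0.111  0.056]
[0.04107548 0.04120878 0.04121783 0.04138572 0.04164048] [[ 0.007 -0.063  0.052]
 [ 0.003 -0.065  0.052]
 [ 0.004 -0.063  0.052]
 [-0.001 -0.065  0.052]
 [ 0.011 -0.063  0.051]] [[ 0.245 -0.128  0.654]
 [ 0.241 -0.126  0.656]
 [ 0.243 -0.126  0.656]
 [ 0.238 -0.125  0.658]
 [ 0.247 -0.129  0.652]]
wrist local [[-0.048 -0.065 -0.13 ]
 [ 0.032  0.07   0.018]]
0 0.009 [-50.  37.  68.   0.  75. -50.] 0.0 e [ 0.296 -0.172  0.561] w [ 0.495 -0.412  0.369] elbow
[... 1813 characters left out ...]
 [ 0.295 -0.103  0.584] w [ 0.495 -0.28   0.333] elbow clr 0.026 wrist c 0.131
30 0.04 [-41.  30.  82. -29.  50. -26.] 0.0 e [ 0.281 -0.092  0.595] w [ 0.495 -0.28   0.364] elbow clr 0.028 wrist c 0.111
30 0.058 [-39.  27.  85. -30.  52. -23.] 0.0 e [ 0.264 -0.06   0.61 ] w [ 0.488 -0.239  0.382] elbow clr 0.042 wrist c 0.13
35 0.009 [-40.  33.  86. -39.  44. -15.] 0.0 e [ 0.298 -0.096  0.583] w [ 0.495 -0.26   0.321] elbow clr 0.031 wrist c 0.153
35 0.04 [-40.  30.  84. -37.  47. -19.] 0.0 e [ 0.284 -0.084  0.594] w [ 0.495 -0.26   0.352] elbow clr 0.033 wrist c 0.134
35 0.058 [-37.  27.  87. -37.  49. -16.] 0.0 e [ 0.267 -0.053  0.609] w [ 0.488 -0.22   0.37 ] elbow clr 0.047 wrist c 0.153
```

Call:
jog_arm:
  plan:
    - [[-0.1,0.07,0.15,0,0,0],[-0.1,0.07,0.15,0,0,0],[-0.1,0.07,0.15,0,0,0],[0.07,0.07,0.3,0,0,0],[0.07,0,0.3,0,0,0],[0.07,0,0.25,0,0,0],[0,0,0,0,0,0],[0,0,0,0,0,0]]

```text
time_s: 9.65
position: [0.4927, -0.4077, 0.0896]
tool_rot: [[-0.001, 1.0, 0.0], [0.866, 0.001, -0.5], [-0.5, -0.001, -0.866]]
ft_force: [0.5, 0.8, -0.0]
grip_width: 0.0407
```

```bash
python3 - <<'E'
from fit import *
s=env.observe(); print(s['position'].round(4),s['q'].round(1),s['ft_force'].round(2))
im,d=save('wrist','w9.png')
E
```

```text
[ 0.4927 -0.4077  0.0896] [-40.5  31.8  85.5 -31.4  46.8 -22. ] [ 0.5   0.77 -0.04]
```

View pics/w9.png

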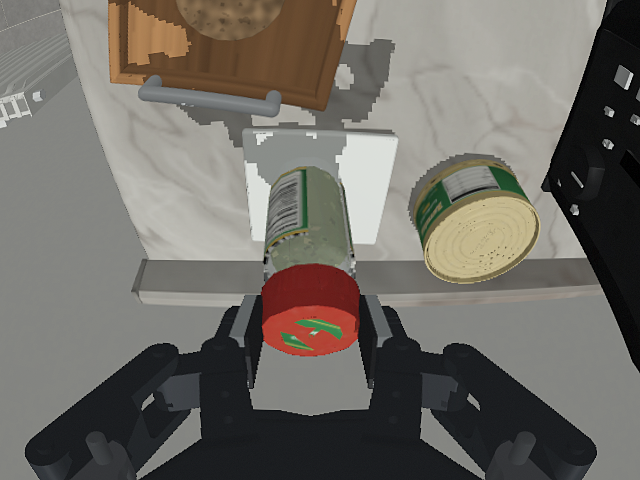

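Call:
jog_arm:
  plan:
    - [[-0.03,0,0.05,0,0,0],[-0.02,0,0.05,0,0,0],[0,0,0.04,0,0,0],[0,0,0,0,0,0]]

```text
time_s: 10.1
position: [0.4926, -0.4123, 0.086]
tool_rot: [[-0.001, 1.0, 0.0], [0.866, 0.001, -0.5], [-0.5, -0.0, -0.866]]
ft_force: [0.3, 1.2, -0.3]
grip_width: 0.0403
```

Call:
jog_arm:
  plan:
    - [[0.015,0,0.026,0,0,0],[0.015,0,0.026,0,0,0],[0,0,0,0,0,0]]

```text
time_s: 10.4
position: [0.4929, -0.4126, 0.0844]
tool_rot: [[-0.001, 1.0, 0.001], [0.865, 0.001, -0.501], [-0.501, 0.001, -0.865]]
ft_force: [-1.4, -0.4, 3.5]
grip_width: 0.0409
```

Contact (3.5 N). Release and back out along the tool axis.

Call:
jog_arm:
  plan:
    - [[0,0,0,0,0,0],[0,0,0,0,0,0],[0,0,0,0,0,0],[0,0,0,0,0,0],[0,0,-0.2,0,0,0],[0,0,-0.3,0,0,0],[0,0,-0.4,0,0,0],[0,0,-0.4,0,0,0],[0,0,-0.4,0,0,0],[0,0,-0.4,0,0,0]]
  grip: 1

```text
time_s: 11.4
position: [0.4929, -0.3693, 0.1585]
tool_rot: [[-0.001, 1.0, 0.002], [0.866, 0.001, -0.501], [-0.501, 0.001, -0.866]]
ft_force: [0.7, -0.1, 0.2]
grip_width: 0.0856
```

```bash
python3 - <<'E'
from clr import *
s=env.observe(); print(s['position'].round(4),s['q'].round(1),s['grip_width'])
q=s['q']; e,w,_,_=fk2(q,k); print('wrist c',.766*w[1]-.642*w[2]+.559)
im,d=save('wrist','w10.png')
E
```

```text
[ 0.4929 -0.3693  0.1585] [-37.3  25.5  83.5 -28.9  55.3 -24. ] 0.08563380178814534
wrist c 0.12544523721293416
```

View pics/w10.png

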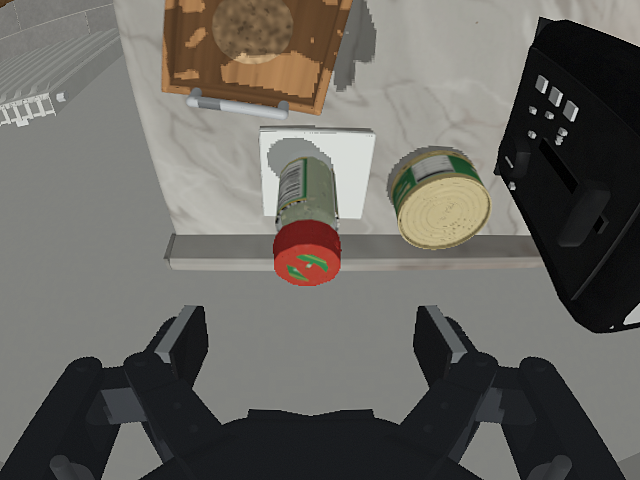

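```bash
python3 - <<'E'
from clr import *
A=np.load('/tmp/arm.npy'); qa=np.array([-39,26.8,86.2,-30,51.1,-23.2]);e,w,_,_=fk2(qa,k)
R2=Ro.from_euler('z',qa[0],degrees=True)*Ro.from_euler('y',qa[1],degrees=True)
E=R2.inv().apply(A-e); E=E[np.linalg.norm(E,axis=1)<.2]
for nm,x,y,zg in [('tray_small shaker',.452,-.281,.010+.061),('tray_large mill',.48,-.153,.010+.121)]:
  for th in (0,10,15,20):
   for lift in (0,.05,.1,.15):
    R=Rt(th); p=np.array([x,y,zg+lift])+R[:,2]*.025
    qq,er=ik(p,R,qa); e2,w2,_,_=fk2(qq,k)
    EE=(Ro.from_euler('z',qq[0],degrees=True)*Ro.from_euler('y',qq[1],degrees=True)).apply(E)+e2
    print(nm,th,lift,er.round(3),'elbow',(.766*EE[:,1]-.642*EE[:,2]+.559).min().round(3),'wrist c',round(.766*w2[1]-.642*w2[2]+.559,3),qq.round(0))
E
```

```text
tray_small shaker 0 0 0.0 elbow 0.018 wrist c 0.132 [-45.  30.  90.  -0.  60. -45.]
tray_small shaker 0 0.05 0.0 elbow 0.024 wrist c 0.1 [-45.  26.  87.  -0.  67. -45.]
tray_small shaker 0 0.1 0.0 elbow 0.031 wrist c 0.068 [-45.  23.  83.  -0.  74. -45.]
tray_small shaker 0 0.15 0.0 elbow 0.038 wrist c 0.036 [-45.  20.  78.  -0.  81. -45.]
tray_small shaker 10 0 0.0 elbow 0.032 wrist c 0.169 [-41.  29.  94. -10.  51. -35.]
tray_small shaker 10 0.05 0.0 elbow 0.039 wrist c 0.137 [-41.  25.  91.  -9.  58. -37.]
tray_small shaker 10 0.1 0.0 elbow 0.046 wrist c 0.105 [-41.  21.  87.  -8.  66. -38.]
tray_small shaker 10 0.15 0.0 elbow 0.053 wrist c 0.073 [-41.  18.  82.  -8.  73. -39.]
tray_small shaker 15 0 0.0 elbow 0.039 wrist c 0.189 [-39.  28.  96. -16.  47. -29.]
tray_small shaker 15 0.05 0.0 elbow 0.045 wrist c 0.157 [-39.  24.  93. -14.  55. -31.]
tray_small shaker 15 0.1 0.0 elbow 0.052 wrist c 0.125 [-39.  21.  89. -13.  62. -34.]
tray_small shaker 15 0.15 0.0 elbow 0.059 wrist c 0.093 [-39.  18.  84. -12.  69. -35.]
tray_small shaker 20 0 0.0 elbow 0.046 wrist c 0.21 [-37.  28.
[... 936 characters left out ...]
4.  78.  -9.  83. -26.]
tray_large mill 15 0 0.0 elbow 0.092 wrist c 0.249 [-24.  22.  94. -16.  59. -16.]
tray_large mill 15 0.05 0.0 elbow 0.095 wrist c 0.217 [-24.  19.  90. -15.  66. -19.]
tray_large mill 15 0.1 0.0 elbow 0.098 wrist c 0.185 [-24.  16.  85. -14.  74. -21.]
tray_large mill 15 0.15 0.0 elbow 0.101 wrist c 0.152 [-24.  14.  79. -14.  81. -23.]
tray_large mill 20 0 0.0 elbow 0.1 wrist c 0.27 [-22.  23.  95. -22.  57. -10.]
tray_large mill 20 0.05 0.0 elbow 0.101 wrist c 0.237 [-22.  19.  91. -21.  64. -14.]
tray_large mill 20 0.1 0.0 elbow 0.103 wrist c 0.205 [-22.  16.  86. -20.  71. -17.]
tray_large mill 20 0.15 0.0 elbow 0.106 wrist c 0.173 [-22.  14.  81. -19.  79. -19.]
```

```bash
python3 - <<'E'
from h import *
s=env.observe(); R=np.array(s['tool_rot']); p=s['position']
for y in (.0425,.050):
  for x in (.011,-.011):
    print(y,x,[projw(p+R@np.array([x,y,-t])).round(0).tolist()[0] for t in (0,.01,.02,.03,.04)])
a=cv2.imread('pics/w10.png'); cv2.imwrite('pics/w10c.png',cv2.resize(a[280:400,380:520],None,fx=5,fy=5,interpolation=2))
E
```

```text
0.0425 0.011 [[397.0, 265.0], [402.0, 273.0], [407.0, 281.0], [412.0, 290.0], [419.0, 301.0]]
0.0425 -0.011 [[394.0, 305.0], [398.0, 314.0], [402.0, 324.0], [407.0, 335.0], [412.0, 347.0]]
0.05 0.011 [[412.0, 265.0], [417.0, 273.0], [423.0, 281.0], [429.0, 290.0], [436.0, 300.0]]
0.05 -0.011 [[408.0, 305.0], [412.0, 314.0], [417.0, 324.0], [423.0, 334.0], [429.0, 346.0]]
```

View pics/w10c.png

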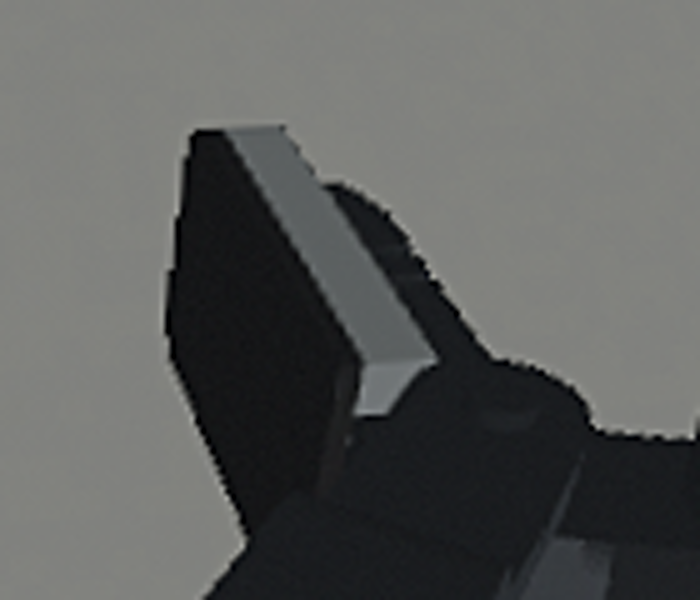

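```bash
python3 - <<'E'
from h import *
s=env.observe(); R=np.array(s['tool_rot']); p=s['position']; i=vision.camera_info('wrist')
im,d=vision.get_image('wrist'); Rc,_=cv2.Rodrigues(i['rvec']); t=np.array(i['tvec']).reshape(3)
def w(u,v):
    z=d[v,u]; x=u-i['cx'];y=v-i['cy'];r=np.hypot(x,y);th=r/i['fx']
    c=np.array([x/r*np.tan(th)*z,y/r*np.tan(th)*z,z]); return R.T@(Rc.T@(c-t)-p)
for u,v in [(421,309),(415,345),(428,380),(447,353),(425,330),(430,350),(435,340),(200,310),(207,345),(190,355)]: print((u,v),d[v,u].round(4),(w(u,v)*1000).round(1))
E
```

```text
(421, 309) 0.1379 [  9.3  42.5 -44. ]
(415, 345) 0.1441 [ -8.   42.6 -42.9]
(428, 380) 0.1251 [-10.5  42.8 -63.5]
(447, 353) 0.1069 [ 10.1  42.2 -76.2]
(425, 330) 0.1307 [  5.1  42.2 -52.9]
(430, 350) 0.1229 [  2.  42. -62.]
(435, 340) 0.1194 [  7.4  42.4 -64. ]
(200, 310) 0.1376 [  9.1 -42.9 -44.4]
(207, 345) 0.1457 [ -8.9 -43.  -41.4]
(190, 355) 0.1231 [  0.1 -42.9 -62.4]
```

```bash
cat >> h.py <<'E'
def cloudw():
    i=vision.camera_info('wrist'); im,d=vision.get_image('wrist')
    Rc,_=cv2.Rodrigues(np.array(i['rvec'],float)); t=np.array(i['tvec'],float).reshape(3)
    v,u=np.mgrid[0:480,0:640]; x=u-i['cx'];y=v-i['cy'];r=np.hypot(x,y)+1e-9;th=r/i['fx']
    th=np.minimum(th,1.5)
    P=np.stack([x/r*np.tan(th)*d,y/r*np.tan(th)*d,d],-1); W=(P-t)@Rc; W[d<=0]=np.nan
    return im,W
E
python3 - <<'E'
from h import *
im,W=cloudw(); np.savez('/tmp/w10.npz',im=im,W=W)
for nm,(u,v) in dict(trivet=(355,150),trivet2=(350,200),counter=(200,180),disc=(250,30),cap=(308,262),tin=(440,215),capl=(280,240),capr=(335,240)).items(): print(nm,W[v,u].round(4))
c=W[236:285,275:340].reshape(-1,3); k=c[:,2]>.085; print('cap',np.nanmin(c[k],0).round(4),np.nanmax(c[k],0).round(4))
E
```

```text
trivet [ 0.531  -0.3882  0.0085]
trivet2 [ 0.5309 -0.4434  0.0081]
counter [ 0.3922 -0.4238  0.0008]
disc [ 0.4527 -0.2857  0.0102]
cap [ 0.4922 -0.4035  0.1155]
tin [ 0.6082 -0.4335  0.0379]
capl [ 0.4745 -0.3918  0.1072]
capr [ 0.5096 -0.3945  0.1047]
cap [ 0.4703 -0.4291  0.0962] [ 0.5131 -0.3843  0.1168]
```

Call:
jog_arm:
  plan:
    - [[0.3,-0.15,-0.4,0,0,0],[0.5,-0.15,-0.55,0,0,0],[0.5,-0.15,-0.55,0,0,0],[0.5,-0.15,-0.55,0,0,0],[0.5,-0.15,-0.55,0,0,0],[0.5,-0.15,-0.55,0,0,0],[0.6,-0.15,-0.55,0,0,0],[0.6,0,-0.3,0,0.8,0],[0.7,0,-0.2,0,0.945,0],[0.8,0,-0.2,0,0,0]]

```text
time_s: 12.55
position: [0.4503, -0.0901, 0.2114]
tool_rot: [[0.003, 1.0, 0.001], [0.967, -0.003, -0.256], [-0.256, 0.001, -0.967]]
ft_force: [-0.4, 0.4, -0.2]
grip_width: 0.0856
```

```bash
cat > go.py <<'E'
import sys
from h import *
s=env.observe(); R=np.array(s['tool_rot']); p=s['position']
tgt=np.array(eval(sys.argv[1]))
print('pos',p.round(4),'d',(tgt-p).round(4),'units',(R.T@(tgt-p)/.04).round(2),'tilt',np.degrees(np.arctan2(-R[1,2],-R[2,2])).round(2), 'roll',np.degrees(np.arcsin(R[0,2])).round(2),'yaw err',np.degrees(np.arctan2(R[1,1],R[0,1])).round(2),'f',s['ft_force'].round(1),'w',s['grip_width'].round(4))
E
python3 go.py '[.459,.387,.200]'
```

```text
Traceback (most recent call last):
  File "go.py", line 5, in <module>
    print('pos',p.round(4),'d',(tgt-p).round(4),'units',(R.T@(tgt-p)/.04).round(2),'tilt',np.degrees(np.arctan2(-R[1,2],-R[2,2])).round(2), 'roll',np.degrees(np.arcsin(R[0,2])).round(2),'yaw err',np.degrees(np.arctan2(R[1,1],R[0,1])).round(2),'f',s['ft_force'].round(1),'w',s['grip_width'].round(4))
                                                                                                                                                                                                                                                                                  ^^^^^^^^^^^^^^^^^^^^^
AttributeError: 'float' object has no attribute 'round'
```

```bash
sed -i "s/s\['grip_width'\].round(4)/round(s['grip_width'],4)/" go.py; python3 go.py '[.459,.387,.200]'
```

```text
pos [ 0.4503 -0.0901  0.2114] d [ 0.0087  0.4771 -0.0114] units [11.61  0.19 -2.77] tilt 14.8 roll 0.03 yaw err -0.15 f [-0.4  0.4 -0.2] w 0.0856
```

Call:
jog_arm:
  plan:
    - [[0.8,0.02,-0.2,0,0,0],[0.82,0.02,-0.2,0,0,0],[0.82,0.02,-0.2,0,0,0],[0.82,0.02,-0.2,0,0,0],[0.82,0.02,-0.2,0,0,0],[0.82,0.02,-0.2,0,0,0],[0.82,0.02,-0.2,0,0,0],[0.82,0.02,-0.2,0,0,0],[0.82,0.02,-0.2,0,0,0],[0.82,0.02,-0.2,0,0,0]]

```text
time_s: 13.55
position: [0.4569, 0.2483, 0.2033]
tool_rot: [[-0.001, 1.0, -0.001], [0.966, 0.001, -0.259], [-0.259, -0.001, -0.966]]
ft_force: [0.7, -0.8, -0.1]
grip_width: 0.0855
```

Call:
jog_arm:
  plan:
    - [[0.82,0,-0.2,0,0,0],[0.8,0,-0.2,0,0,0],[0.7,0,-0.2,0,0,0],[0.5,0,-0.1,0,0,0],[0,0,0,0,0,0],[0,0,0,0,0,0]]

```text
time_s: 14.15
position: [0.4573, 0.3629, 0.201]
tool_rot: [[-0.002, 1.0, -0.001], [0.966, 0.002, -0.26], [-0.26, -0.001, -0.966]]
ft_force: [0.0, 0.6, 0.5]
grip_width: 0.0853
```

```bash
python3 go.py '[.459,.387,.138]'; python3 - <<'E'
from h import *
im,W=cloudw(); cv2.imwrite('pics/w11.png',im[:,:,::-1]); np.savez('/tmp/w11.npz',im=im,W=W)
for n in ('top','side'):
    im,d=save(n,n+'11.png'); np.savez('/tmp/%s11.npz'%n,im=im,W=cloud(n,d))
E
```

```text
pos [0.4573 0.3629 0.201 ] d [ 0.0017  0.0241 -0.063 ] units [0.99 0.05 1.36] tilt 15.06 roll -0.03 yaw err 0.09 f [0.  0.6 0.5] w 0.0853
```

View pics/w11.png

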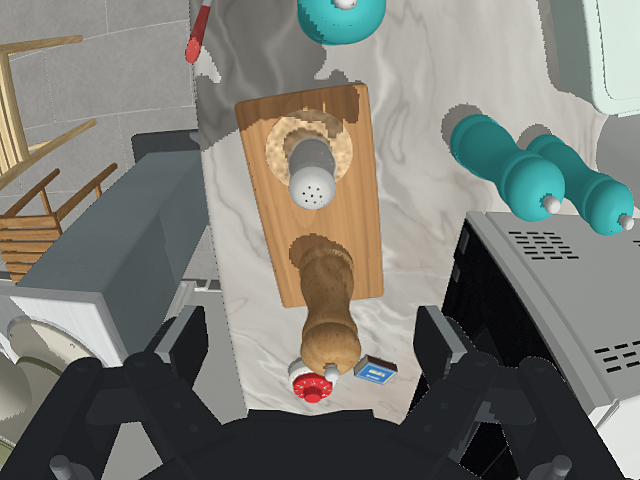

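View pics/top11.png

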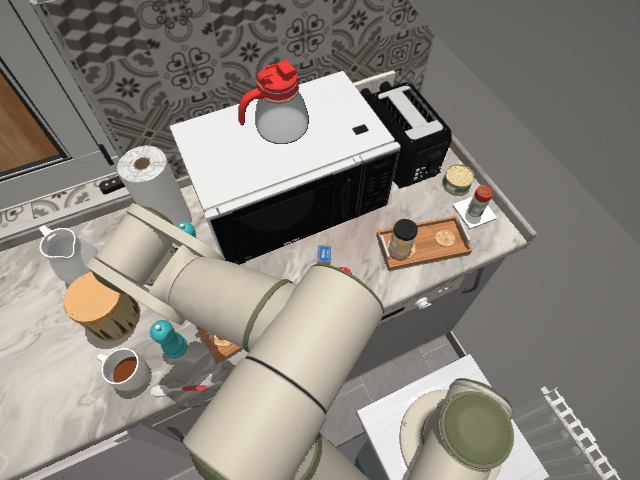

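```bash
python3 - <<'E'
from fit import *
d=np.load('/tmp/w11.npz'); W=d['W']; im=d['im'].astype(int)
for k,c,r,a,b in [('shaker',(.459,.372),.0185,.072,.090),('millhead',(.4747,.2485),.025,.134,.149)]:
    P=near(W,c,r+.01,a,b); print(k,len(P),*[np.round(v,4) for v in fitc(P,r,c)])
# board outline from wrist
m=(np.abs(W[...,2]-.018)<.004)&(np.hypot(W[...,0]-.463,W[...,1]-.31)<.15)&(im[...,0]-im[...,2]>30)
m=cv2.morphologyEx(m.astype(np.uint8),cv2.MORPH_OPEN,np.ones((3,3)))>0
print('board rect',m.sum(),cv2.minAreaRect((W[m][:,:2]*1000).astype(np.float32)))
for r in spotter.trace('wrist','board_large_disc')[:2]:
    print('disc',r['score'],r['rect'])
    c=max(cv2.findContours(r['pixels'].astype(np.uint8),0,1)[0],key=len)[:,0]
    P=W[c[:,1],c[:,0]]; P=P[np.abs(P[:,2]-.020)<.003]
    x,e=fitc(P,.04,(.453,.374)); print(len(P),x.round(4),e.round(4))
for n in ('top','side'):
    W2=np.load('/tmp/%s11.npz'%n)['W']; im2,_=vision.get_image(n)
    for r in spotter.trace(n,'tray_small_disc')[:2]:
        cs=cv2.findContours(r['pixels'].astype(np.uint8),0,1)[0]
        if not cs: continue
        c=max(cs,key=len)[:,0]; P=W2[c[:,1],c[:,0]]; P=P[(np.abs(P[:,2]-.010)<.004)&(np.abs(P[:,1]+.28)<.06)]
        if len(P)>8:
            x,e=fitc(P,.028,(.451,-.281)); Q=W2[r['pixels']]; print(n,r['score'],len(P),x.round(4),e.round(4),'med',np.nanmedian(Q,0).round(4))
E
```

```text
shaker 460 [0.4578 0.3691] 0.0008
millhead 848 [0.4736 0.2471] 0.0008
board rect 19206 ((464.9679870605469, 309.8676452636719), (119.72947692871094, 239.3322296142578), 8.73508071899414)
disc 0.92 [266.2, 107.6, 353.2, 182.5]
293 [0.4552 0.3726] 0.0104
top 0.69 44 [ 0.4543 -0.2794] 0.0017 med [ 0.4542 -0.2789  0.0089]
side 0.43 29 [ 0.4526 -0.2827] 0.0043 med [ 0.4538 -0.2804  0.011 ]
```

```bash
python3 go.py '[.458,.3848,.138]'; python3 go.py '[.458,.3589,.0415]'
```

```text
pos [0.4581 0.3627 0.2015] d [-0.0001  0.0221 -0.0635] units [ 0.94 -0.    1.39] tilt 15.0 roll 0.01 yaw err 0.02 f [ 0.6 -0.9  0.2] w 0.0853
pos [0.4581 0.3627 0.2015] d [-1.0e-04 -3.8e-03 -1.6e-01] units [ 0.94 -0.    3.89] tilt 15.0 roll 0.01 yaw err 0.02 f [ 0.6 -0.9  0.2] w 0.0853
```

Call:
jog_arm:
  plan:
    - [[0.24,0,0.3,0,0,0],[0.24,0,0.35,0,0,0],[0.24,0,0.35,0,0,0],[0.22,0,0.35,0,0,0],[0,0,0.4,0,0,0],[0,0,0.5,0,0,0],[0,0,0.5,0,0,0],[0,0,0.5,0,0,0],[0,0,0.44,0,0,0],[0,0,0.2,0,0,0]]

```text
time_s: 15.55
position: [0.457, 0.3586, 0.0388]
tool_rot: [[-0.002, 1.0, -0.003], [0.965, 0.001, -0.261], [-0.261, -0.003, -0.965]]
ft_force: [0.3, 0.6, -1.1]
grip_width: 0.0856
```

```bash
python3 go.py '[.458,.3589,.0415]'; python3 - <<'E'
from h import *
im,W=cloudw(); cv2.imwrite('pics/w12.png',im[:,:,::-1])
E
```

```text
pos [0.457  0.3586 0.0388] d [0.001  0.0003 0.0027] units [-0.01  0.02 -0.07] tilt 15.11 roll -0.16 yaw err 0.05 f [ 0.3  0.6 -1.1] w 0.0856
```

View pics/w12.png

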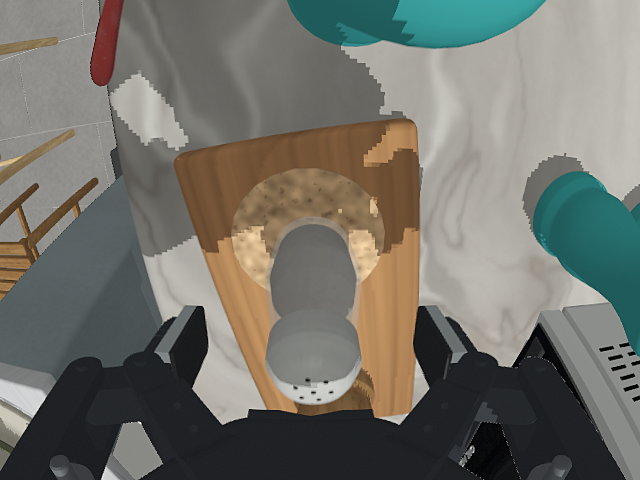

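Call:
jog_arm:
  plan:
    - [[0,0.02,-0.07,0,0,0],[0,0,0,0,0,0],[0,0,0,0,0,0],[0,0,0,0,0,0],[0,0,0,0,0,0],[0,0,0,0,0,0],[0,0,0,0,0,0],[0,0,0,0,0,0]]
  grip: -1
  squeeze: 40

```text
time_s: 16.4
position: [0.459, 0.3603, 0.0449]
tool_rot: [[-0.001, 1.0, 0.002], [0.966, 0.001, -0.258], [-0.258, 0.001, -0.966]]
ft_force: [-1.4, 1.2, 6.0]
grip_width: 0.0357
```

```bash
python3 - <<'E'
from h import *
im,W=cloudw(); cv2.imwrite('pics/w13.png',im[:,:,::-1]); s=env.observe(); R=np.array(s['tool_rot']);p=s['position']
T=(W-p)@R*1000
for u,v in [(250,300),(372,300),(246,320),(375,320),(262,340),(358,340),(365,330),(310,330),(310,380)]: print((u,v),T[v,u].round(1),W[v,u].round(4))
E
```

```text
(250, 300) [ 10.7 -24.  -37.7] [0.4349 0.3803 0.0785]
(372, 300) [ 11.   23.9 -38.3] [0.4828 0.3808 0.0791]
(246, 320) [ 10.9 -22.9 -54.4] [0.436  0.3847 0.0946]
(375, 320) [ 10.7  22.6 -54. ] [0.4815 0.3845 0.0943]
(262, 340) [  2.  -17.8 -53.3] [0.4411 0.3759 0.0959]
(358, 340) [  0.2  17.5 -50.4] [0.4764 0.3734 0.0935]
(365, 330) [ 11.   18.  -61.4] [0.4769 0.3867 0.1014]
(310, 330) [ 10.7  -0.4 -60.4] [0.4585 0.3862 0.1005]
(310, 380) [ -5.8  -0.4 -66.7] [0.4585 0.3719 0.1108]
```

View pics/w13.png

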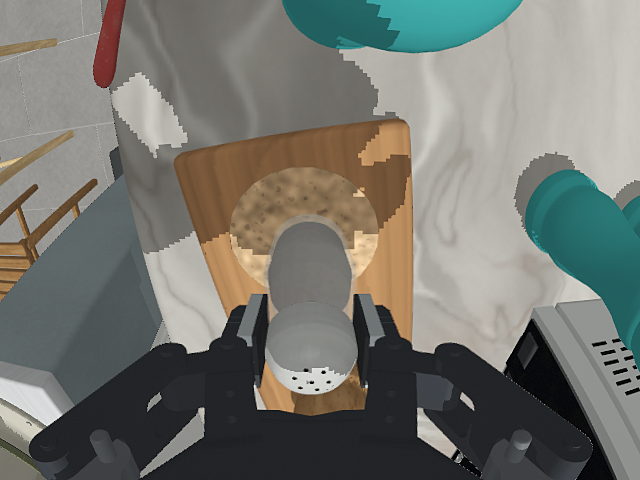

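```bash
cat > chk.py <<'E'
import sys
from clr import *
A=np.load('/tmp/arm.npy'); qa=np.array([-39,26.8,86.2,-30,51.1,-23.2]);e,w,_,_=fk2(qa,k)
R2=Ro.from_euler('z',qa[0],degrees=True)*Ro.from_euler('y',qa[1],degrees=True)
E=R2.inv().apply(A-e); E=E[np.linalg.norm(E,axis=1)<.2]
def chk(p,th):
    qq,er=ik(np.array(p),Rt(th),qa); e2,w2,_,_=fk2(qq,k)
    EE=(Ro.from_euler('z',qq[0],degrees=True)*Ro.from_euler('y',qq[1],degrees=True)).apply(E)+e2
    print(p,th,er.round(3),'elbow',(.766*EE[:,1]-.642*EE[:,2]+.559).min().round(3),'wrist c',round(.766*w2[1]-.642*w2[2]+.559,3),qq.round(0))
E
python3 - <<'E'
from chk import *
for p in [(.40,-.2,.14),(.40,-.29,.14),(.42,-.29,.13),(.4535,-.291,.13),(.4535,-.291,.032),(.4535,-.291,.1)]: chk(p,15)
E
python3 go.py '[.40,.36,.145]'
```

```text
(0.4, -0.2, 0.14) 15 0.0 elbow 0.082 wrist c 0.196 [-34.  14. 101. -15.  58. -27.]
(0.4, -0.29, 0.14) 15 0.0 elbow 0.051 wrist c 0.128 [-43.  17.  96. -13.  57. -37.]
(0.42, -0.29, 0.13) 15 0.0 elbow 0.049 wrist c 0.134 [-42.  19.  94. -13.  57. -35.]
(0.4535, -0.291, 0.13) 15 0.0 elbow 0.049 wrist c 0.133 [-39.  22.  90. -13.  60. -33.]
(0.4535, -0.291, 0.032) 15 0.0 elbow 0.037 wrist c 0.196 [-39.  30.  96. -16.  45. -28.]
(0.4535, -0.291, 0.1) 15 0.0 elbow 0.045 wrist c 0.152 [-39.  24.  92. -14.  55. -32.]
pos [0.459  0.3602 0.0449] d [-0.059  -0.0002  0.1001] units [-0.65 -1.47 -2.42] tilt 14.95 roll 0.08 yaw err 0.07 f [-0.6  0.4  6.4] w 0.0359
```

Call:
jog_arm:
  plan:
    - [[-0.05,0,-0.2,0,0,0],[-0.08,0,-0.32,0,0,0],[-0.09,-0.1,-0.32,0,0,0],[-0.09,-0.3,-0.32,0,0,0],[-0.09,-0.35,-0.32,0,0,0],[-0.09,-0.35,-0.32,0,0,0],[-0.09,-0.3,-0.32,0,0,0],[-0.07,-0.07,-0.3,0,0,0],[0,0,0,0,0,0]]

```text
time_s: 17.35
position: [0.4002, 0.3604, 0.1463]
tool_rot: [[-0.001, 1.0, 0.003], [0.966, 0.002, -0.257], [-0.257, 0.003, -0.966]]
ft_force: [0.3, 0.2, -1.2]
grip_width: 0.0355
```

```bash
python3 go.py '[.405,-.27,.145]'; python3 - <<'E'
from h import *
im,W=cloudw(); cv2.imwrite('pics/w14.png',im[:,:,::-1]); np.savez('/tmp/w14.npz',im=im,W=W)
E
```

```text
pos [0.4002 0.3604 0.1463] d [ 0.0048 -0.6304 -0.0013] units [-15.22   0.09   4.08] tilt 14.88 roll 0.2 yaw err 0.1 f [ 0.3  0.2 -1.2] w 0.0355
```

View pics/w14.png

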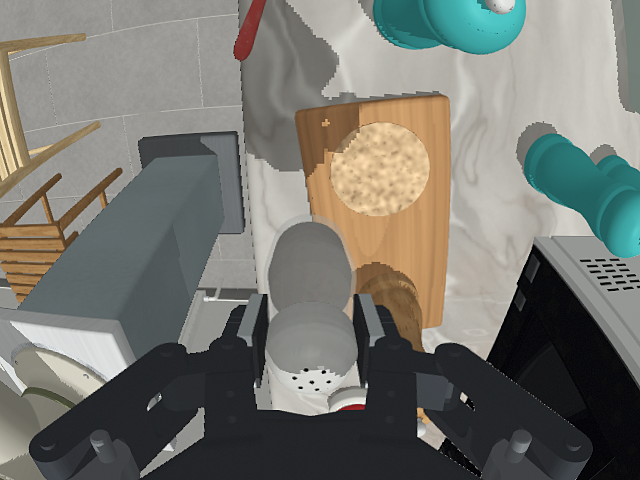

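Call:
jog_arm:
  plan:
    - [[-0.4,0,0.1,0,0,0],[-0.75,0,0.2,0,0,0],[-0.75,0,0.2,0,0,0],[-0.75,0,0.2,0,0,0],[-0.75,0,0.2,0,0,0],[-0.75,0,0.2,0,0,0],[-0.75,0,0.2,0,0,0],[-0.75,0,0.2,0,0,0],[-0.75,0,0.2,0,0,0],[-0.75,0,0.2,0,0,0]]

```text
time_s: 18.4
position: [0.4002, 0.0624, 0.1443]
tool_rot: [[-0.001, 1.0, -0.001], [0.966, 0.001, -0.259], [-0.259, -0.001, -0.966]]
ft_force: [0.7, 1.1, -0.2]
grip_width: 0.0359
```

Call:
jog_arm:
  plan:
    - [[-0.75,0,0.2,0,0,0],[-0.75,0,0.2,0,0,0],[-0.75,0,0.2,0,0,0],[-0.75,0,0.2,0,0,0],[-0.75,0,0.2,0,0,0],[-0.75,0,0.2,0,0,0],[-0.75,0,0.2,0,0,0],[-0.75,0,0.2,0,0,0],[-0.75,0,0.2,0,0,0],[-0.4,0,0.1,0,0,0]]

```text
time_s: 19.4
position: [0.4003, -0.2346, 0.1448]
tool_rot: [[0.001, 1.0, -0.001], [0.966, -0.001, -0.259], [-0.259, -0.001, -0.966]]
ft_force: [-0.4, -0.2, -1.6]
grip_width: 0.0359
```

```bash
python3 go.py '[.405,-.27,.145]'; python3 - <<'E'
from fit import *
im,W=cloudw(); cv2.imwrite('pics/w15.png',im[:,:,::-1]); np.savez('/tmp/w15.npz',im=im,W=W)
for cam,name,z,r,c0 in [('wrist','tray_small_disc',.010,.028,(.453,-.281))]:
  for rr in spotter.trace(cam,name)[:2]:
    c=max(cv2.findContours(rr['pixels'].astype(np.uint8),0,1)[0],key=len)[:,0]; P=W[c[:,1],c[:,0]]; P=P[np.abs(P[:,2]-z)<.003]
    print(rr['score'],rr['rect'],len(P),*[np.round(v,4) for v in fitc(P,r,c0)],np.nanmedian(W[rr['pixels']],0))
d=np.load('/tmp/w14.npz'); W4=d['W'];im4=d['im'].astype(int)
m=(np.abs(W4[...,2]-.020)<.0025)&(np.hypot(W4[...,0]-.455,W4[...,1]-.374)<.06)&(im4[...,2]>110)
m=cv2.morphologyEx(m.astype(np.uint8),cv2.MORPH_CLOSE,np.ones((3,3)));m=cv2.morphologyEx(m,cv2.MORPH_OPEN,np.ones((5,5)))
c=max(cv2.findContours(m,0,1)[0],key=len)[:,0];P=W4[c[:,1],c[:,0]];P=P[~np.isnan(P[:,0])]
print('large',m.sum(),P.min(0),P.max(0),*[np.round(v,4) for v in fitc(P,.04,(.455,.374))],W4[m>0].mean(0).round(4))
E
```

```text
pos [ 0.4003 -0.2346  0.1448] d [ 0.0047 -0.0354  0.0002] units [-0.86  0.12  0.22] tilt 14.98 roll -0.06 yaw err -0.07 f [-0.4 -0.2 -1.6] w 0.0359
0.67 [339.5, 204.4, 402.3, 257.2] 153 [ 0.453  -0.2831] 0.0014 [ 0.45307848 -0.28056123  0.01066287]
large 7170 [0.41602497 0.33206998 0.0170787 ] [0.49573339 0.41316183 0.022218  ] [0.4557 0.3728] 0.0018 [nan nan nan]
```

View pics/w15.png

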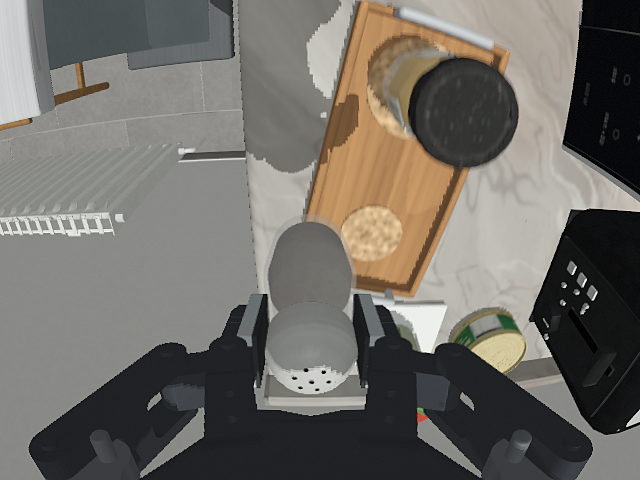

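```bash
python3 - <<'E'
from fit import *
d=np.load('/tmp/w15.npz'); W=d['W'];im=d['im'].astype(int)
s=env.observe(); p=np.array(s['position'])
base=.020+p[2]-.0449
for a,b,r in [(.028,.034,.022),(.053,.070,.0185)]:
    P=near(W,(p[0],p[1]+.009),.024,base+a,base+b); print(len(P),*[np.round(v,4) for v in fitc(P,r,(p[0],p[1]+.009))],'rel',(fitc(P,r,(p[0],p[1]+.009))[0]-p[:2]).round(4))
P=near(W,(p[0],p[1]+.009),.03,.05,.3); print('zmin,max',P[:,2].min(),np.percentile(P[:,2],99),'base exp',base, 'top exp', base+.09)
b=im[204:258,339:403]; 
m=np.zeros((480,640),np.uint8); q=(np.abs(W[...,2]-.010)<.003)&(np.hypot(W[...,0]-.453,W[...,1]+.281)<.045)
print('b ch pct',np.percentile(im[...,2][q],[5,25,50,75,95]))
m[q&(im[...,2]>105)]=1
m=cv2.morphologyEx(m,cv2.MORPH_OPEN,np.ones((3,3)));m=cv2.morphologyEx(m,cv2.MORPH_CLOSE,np.ones((7,7)))
c=max(cv2.findContours(m,0,1)[0],key=cv2.contourArea)[:,0];P=W[c[:,1],c[:,0]];P=P[~np.isnan(P[:,0])]
print(m.sum(),P.min(0),P.max(0),fitc(P,.028,(.453,-.281)),np.nanmean(W[m>0],0))
E
```

```text
660 [ 0.3996 -0.2248] 0.0003 rel [-0.0008  0.0093]
3367 [ 0.4001 -0.2258] 0.0016 rel [-0.0003  0.0084]
zmin,max 0.12151585689351138 0.25010992096473533 base exp 0.11989974153628258 top exp 0.20989974153628257
b ch pct [ 87.  95. 101. 134. 149.]
2602 [ 0.42706426 -0.31511117  0.00680233] [ 0.48164216 -0.25588819  0.01186422] (array([ 0.45395105, -0.2850444 ]), np.float64(0.0017927472112648584)) [ 0.45408019 -0.28324536  0.01058234]
```

```bash
cat >> h.py <<'E'
def rayplane(cam,uv,z,i=None):
    i=i or vision.camera_info(cam); Rc,_=cv2.Rodrigues(np.array(i['rvec'],float)); t=np.array(i['tvec'],float).reshape(3)
    uv=np.asarray(uv,float); x=uv[:,0]-i['cx'];y=uv[:,1]-i['cy']
    if cam=='wrist':
        r=np.hypot(x,y)+1e-9;th=r/i['fx']; D=np.c_[x/r*np.tan(th),y/r*np.tan(th),np.ones(len(x))]
    else: D=np.c_[x/i['fx'],y/i['fy'],np.ones(len(x))]
    D=D@Rc; o=-Rc.T@t; return o+D*((z-o[2])/D[:,2])[:,None]
def disc(cam,im,W,z,c0,r,thr,tol=.004):
    m=np.zeros((480,640),np.uint8); m[(np.abs(W[...,2]-z)<tol)&(np.hypot(W[...,0]-c0[0],W[...,1]-c0[1])<r+.012)&(im[...,2].astype(int)>thr)]=1
    m=cv2.morphologyEx(m,cv2.MORPH_CLOSE,np.ones((5,5)));m=cv2.morphologyEx(m,cv2.MORPH_OPEN,np.ones((5,5)))
    c=max(cv2.findContours(m,0,1)[0],key=cv2.contourArea)[:,0]
    h=cv2.convexHull(c)[:,0]; mm=np.zeros_like(m); cv2.fillPoly(mm,[h],1); c=max(cv2.findContours(mm,0,1)[0],key=cv2.contourArea)[:,0]
    return rayplane(cam,c,z),mm
E
python3 - <<'E'
from fit import *
d=np.load('/tmp/w15.npz')
for thr in (112,118,124):
    P,m=disc('wrist',d['im'],d['W'],.010,(.453,-.282),.028,thr)
    print(thr,m.sum(),P[:,:2].min(0).round(4),P[:,:2].max(0).round(4),((P.max(0)+P.min(0))/2)[:2].round(4),*[np.round(v,4) for v in fitc(P,.028,(.453,-.281))])
    v=d['im'].copy(); v[m>0]=v[m>0]//2+np.array([0,120,0],np.uint8)
cv2.imwrite('pics/m15.png',cv2.resize(v[180:300,300:460],None,fx=4,fy=4)[:,:,::-1])
E
```

```text
112 2591 [ 0.4271 -0.3116] [ 0.4808 -0.2572] [ 0.454  -0.2844] [ 0.4537 -0.2844] 0.0015
118 2557 [ 0.4271 -0.3116] [ 0.4806 -0.2572] [ 0.4539 -0.2844] [ 0.4537 -0.2844] 0.0016
124 2503 [ 0.4271 -0.3105] [ 0.4804 -0.2573] [ 0.4538 -0.2839] [ 0.4537 -0.2841] 0.0017
```

View pics/m15.png

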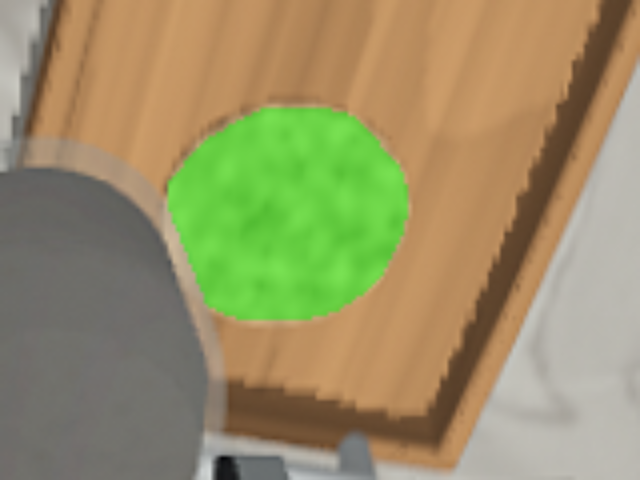

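Call:
jog_arm:
  plan:
    - [[-0.23,0.22,0.06,0,0,0],[-0.23,0.23,0.06,0,0,0],[-0.23,0.23,0.06,0,0,0],[-0.23,0.23,0.06,0,0,0],[-0.23,0.23,0.06,0,0,0],[-0.23,0.2,0.07,0,0,0],[0.085,0,0.317,0,0,0],[0.085,0,0.317,0,0,0],[0.085,0,0.317,0,0,0],[0.085,0,0.317,0,0,0]]

```text
time_s: 20.5
position: [0.4548, -0.289, 0.0922]
tool_rot: [[-0.002, 1.0, 0.0], [0.966, 0.002, -0.259], [-0.259, -0.0, -0.966]]
ft_force: [-0.3, -0.2, -0.7]
grip_width: 0.0358
```

Call:
jog_arm:
  plan:
    - [[0.085,0,0.317,0,0,0],[0.085,0,0.317,0,0,0],[0.085,0,0.317,0,0,0],[0.03,0,0.1,0,0,0],[0,0,0,0,0,0]]

```text
time_s: 21.0
position: [0.4544, -0.2888, 0.0489]
tool_rot: [[-0.002, 1.0, -0.001], [0.966, 0.001, -0.258], [-0.258, -0.001, -0.966]]
ft_force: [0.3, -0.1, -1.2]
grip_width: 0.036
```

```bash
python3 go.py '[.454,-.2918,.0345]'; python3 - <<'E'
from h import *
im,W=cloudw(); cv2.imwrite('pics/w16.png',im[:,:,::-1]); np.savez('/tmp/w16.npz',im=im,W=W)
E
```

```text
pos [ 0.4544 -0.2888  0.0489] d [-0.0004 -0.003  -0.0144] units [ 0.02 -0.01  0.37] tilt 14.96 roll -0.03 yaw err 0.08 f [ 0.3 -0.1 -1.2] w 0.036
```

View pics/w16.png

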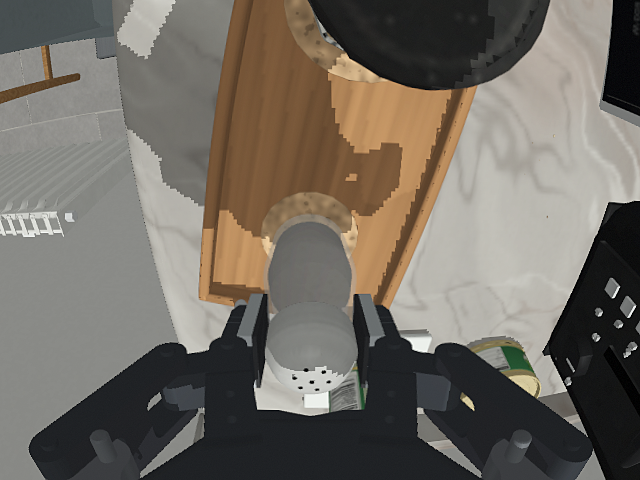

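Call:
jog_arm:
  plan:
    - [[0,0,0.13,0,0,0],[0,0,0.13,0,0,0],[0.01,0,0.08,0,0,0],[0,0,0,0,0,0]]

```text
time_s: 21.45
position: [0.454, -0.2921, 0.0356]
tool_rot: [[-0.001, 1.0, -0.0], [0.966, 0.001, -0.258], [-0.258, -0.001, -0.966]]
ft_force: [0.1, 0.0, -0.8]
grip_width: 0.0358
```

```bash
python3 go.py '[.454,-.2918,.0345]'
```

```text
pos [ 0.454  -0.2921  0.0356] d [-0.      0.0003 -0.0011] units [ 0.02 -0.    0.02] tilt 14.97 roll -0.03 yaw err 0.05 f [ 0.1  0.  -0.8] w 0.0358
```

Call:
jog_arm:
  plan:
    - [[0.006,0,0.022,0,0,0],[0.006,0,0.022,0,0,0],[0,0,0,0,0,0]]

```text
time_s: 21.75
position: [0.4543, -0.2924, 0.0349]
tool_rot: [[-0.001, 1.0, 0.001], [0.966, 0.001, -0.26], [-0.26, 0.001, -0.966]]
ft_force: [-0.7, -0.1, 4.6]
grip_width: 0.0359
```

Contact at the expected height. Release and retreat along the tool axis.

Call:
jog_arm:
  plan:
    - [[0,0,0,0,0,0],[0,0,0,0,0,0],[0,0,0,0,0,0],[0,0,0,0,0,0],[0,0,-0.2,0,0,0],[0,0,-0.4,0,0,0],[0,0,-0.5,0,0,0],[0,0,-0.5,0,0,0],[0,0,-0.5,0,0,0],[0.2,0,-0.3,0,0,0]]
  grip: 1

```text
time_s: 22.75
position: [0.4547, -0.2598, 0.127]
tool_rot: [[0.0, 1.0, 0.002], [0.965, 0.001, -0.261], [-0.261, 0.002, -0.965]]
ft_force: [-0.2, 0.2, -0.5]
grip_width: 0.0856
```

Call:
jog_arm:
  plan:
    - [[0.5,0.1,-0.2,0,0,0],[0.6,0.1,-0.2,0,0,0],[0.6,0.1,-0.2,0,0,0],[0.6,0.1,-0.2,0,0,0],[0.4,0.1,-0.1,0,0,0],[0,0,0,0,0,0]]

```text
time_s: 23.35
position: [0.4741, -0.1438, 0.1317]
tool_rot: [[-0.004, 1.0, 0.001], [0.966, 0.004, -0.258], [-0.258, -0.0, -0.966]]
ft_force: [0.4, -0.3, -0.2]
grip_width: 0.0853
```

```bash
python3 go.py '[.484,-.14,.150]'; python3 - <<'E'
from fit import *
im,W=cloudw(); cv2.imwrite('pics/w17.png',im[:,:,::-1]); np.savez('/tmp/w17.npz',im=im,W=W)
P=near(W,(.4543,-.283),.028,.063,.080); print('shaker',len(P),*[np.round(v,4) for v in fitc(P,.0185,(.454,-.283))])
P,m=disc('wrist',im,W,.010,(.4535,-.2825),.028,100); print('disc arc',len(P),*[np.round(v,4) for v in fitc(P,.028,(.453,-.281))])
P=near(W,(.484,-.153),.036,.09,.1015); print('honey lid',len(P),*[np.round(v,4) for v in fitc(P,.0315,(.484,-.153))])
P=near(W,(.484,-.153),.05,.100,.108); print('lid top',P[:,:2].min(0),P[:,:2].max(0),((P.max(0)+P.min(0))/2).round(4))
E
```

```text
pos [ 0.4741 -0.1438  0.1317] d [0.0099 0.0038 0.0183] units [-0.03  0.25 -0.47] tilt 14.97 roll 0.03 yaw err 0.21 f [ 0.4 -0.3 -0.2] w 0.0853
shaker 663 [ 0.4529 -0.2837] 0.0009
disc arc 105 [ 0.4433 -0.2787] 0.0083
honey lid 774 [ 0.4836 -0.1544] 0.0004
lid top [ 0.45217472 -0.18515126] [ 0.51454451 -0.12217802] [ 0.4834 -0.1537  0.1034]
```

View pics/w17.png

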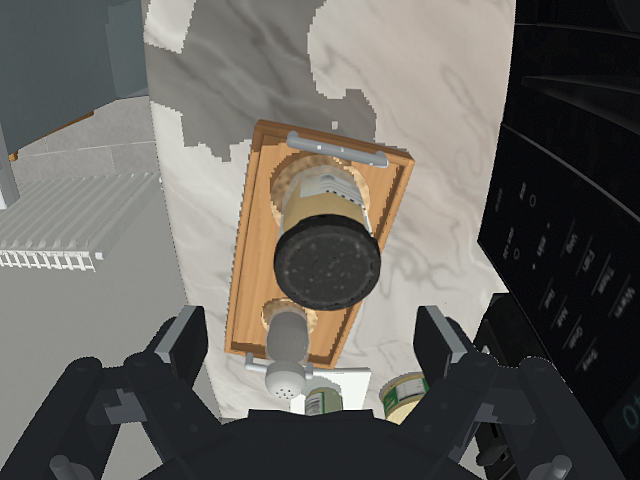

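```bash
python3 go.py '[.4835,-.1675,.044]'; python3 - <<'E'
from chk import *
for p in [(.4835,-.1675,.044),(.4835,-.1675,.16)]: chk(p,15)
E
```

```text
pos [ 0.474  -0.1449  0.1317] d [ 0.0095 -0.0226 -0.0877] units [0.02 0.24 2.26] tilt 14.99 roll 0.02 yaw err 0.17 f [-0.1 -0.3 -0.2] w 0.0857
(0.4835, -0.1675, 0.044) 15 0.0 elbow 0.089 wrist c 0.283 [-25.  28.  97. -18.  50. -14.]
(0.4835, -0.1675, 0.16) 15 0.0 elbow 0.093 wrist c 0.209 [-25.  19.  89. -15.  67. -20.]
```

Call:
jog_arm:
  plan:
    - [[0.02,0.12,0.05,0,0,0],[0,0.12,0.15,0,0,0],[0,0,0.35,0,0,0],[0,0,0.4,0,0,0],[0,0,0.4,0,0,0],[0,0,0.4,0,0,0],[0,0,0.35,0,0,0],[0,0,0.14,0,0,0],[0,0,0,0,0,0]]

```text
time_s: 24.3
position: [0.4834, -0.1688, 0.0442]
tool_rot: [[-0.0, 1.0, -0.001], [0.966, 0.0, -0.258], [-0.258, -0.001, -0.966]]
ft_force: [0.5, 0.4, 0.0]
grip_width: 0.0858
```

```bash
python3 go.py '[.4835,-.1675,.044]';python3 - <<'E'
from h import *
im,W=cloudw(); cv2.imwrite('pics/w18.png',im[:,:,::-1])
E
```

```text
pos [ 0.4834 -0.1688  0.0442] d [ 0.0001  0.0013 -0.0002] units [ 0.03  0.   -0.  ] tilt 14.96 roll -0.08 yaw err 0.0 f [0.5 0.4 0. ] w 0.0858
```

View pics/w18.png

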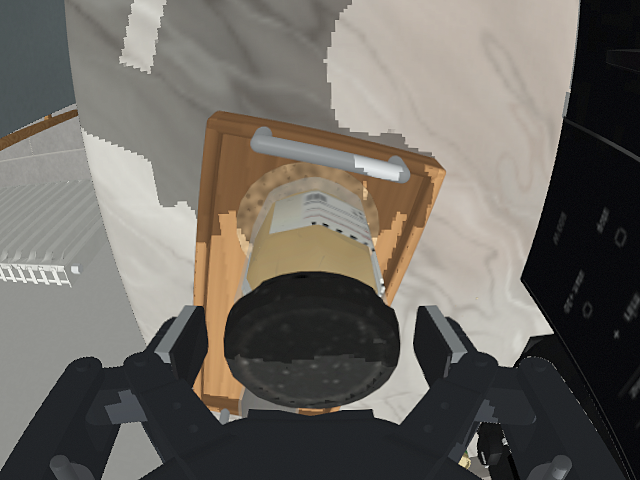

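Call:
jog_arm:
  plan:
    - [[0,0,0,0,0,0],[0,0,0,0,0,0],[0,0,0,0,0,0],[0,0,0,0,0,0],[0,0,0,0,0,0],[0,0,0,0,0,0],[0,0,0,0,0,0]]
  grip: -1
  squeeze: 70

```text
time_s: 25.05
position: [0.484, -0.1683, 0.0461]
tool_rot: [[-0.001, 1.0, 0.002], [0.966, 0.001, -0.26], [-0.26, 0.001, -0.966]]
ft_force: [-1.7, 1.7, 6.5]
grip_width: 0.0614
```

Call:
jog_arm:
  plan:
    - [[-0.05,0,-0.18,0,0,0],[-0.07,0,-0.25,0,0,0],[-0.08,0,-0.3,0,0,0],[-0.09,0,-0.32,0,0,0],[-0.09,0,-0.32,0,0,0],[0,0,0,0,0,0]]

```text
time_s: 25.65
position: [0.4846, -0.1691, 0.104]
tool_rot: [[-0.0, 1.0, 0.004], [0.966, 0.001, -0.26], [-0.26, 0.003, -0.966]]
ft_force: [0.3, 0.2, -3.0]
grip_width: 0.0616
```

```bash
python3 go.py '[.4,-.1675,.16]';python3 - <<'E'
from h import *
im,W=cloudw(); cv2.imwrite('pics/w19.png',im[:,:,::-1]); np.savez('/tmp/w19.npz',im=im,W=W)
E
```

```text
pos [ 0.4846 -0.1691  0.104 ] d [-0.0846  0.0016  0.056 ] units [-0.32 -2.11 -1.37] tilt 15.09 roll 0.21 yaw err 0.07 f [ 0.3  0.2 -3. ] w 0.0616
```

View pics/w19.png

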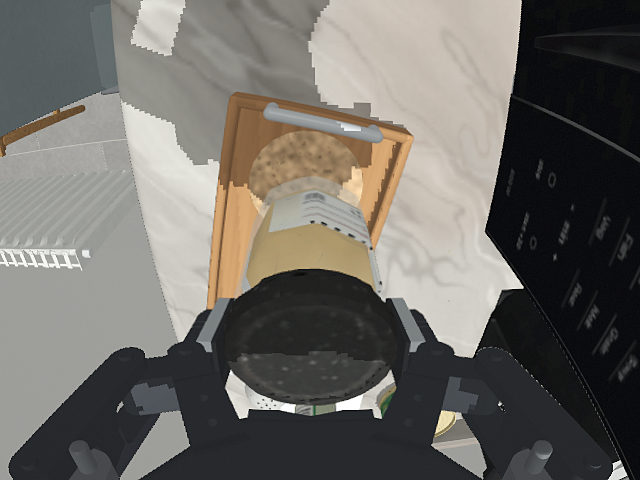

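Call:
jog_arm:
  plan:
    - [[0.05,-0.2,-0.3,0,0,0],[0.1,-0.4,-0.3,0,0,0],[0.14,-0.4,-0.25,0,0,0],[0.14,-0.4,-0.25,0,0,0],[0.14,-0.4,-0.2,0,0,0],[0.14,-0.4,-0.15,0,0,0],[0.3,-0.41,-0.12,0,0,0],[0.5,0,-0.14,0,0,0],[0.65,0,-0.174,0,0,0],[0.65,0,-0.174,0,0,0]]

```text
time_s: 26.7
position: [0.3782, -0.038, 0.1525]
tool_rot: [[-0.0, 1.0, -0.0], [0.966, 0.0, -0.259], [-0.259, -0.0, -0.966]]
ft_force: [0.3, 0.3, -3.4]
grip_width: 0.0612
```

```bash
python3 go.py '[.38,.3587,.156]'
```

```text
pos [ 0.3782 -0.038   0.1525] d [0.0018 0.3967 0.0035] units [ 9.56  0.05 -2.65] tilt 14.99 roll -0.02 yaw err 0.01 f [ 0.3  0.3 -3.4] w 0.0612
```

Call:
jog_arm:
  plan:
    - [[0.65,0,-0.18,0,0,0],[0.65,0,-0.18,0,0,0],[0.65,0,-0.18,0,0,0],[0.65,0,-0.18,0,0,0],[0.65,0,-0.18,0,0,0],[0.65,0,-0.18,0,0,0],[0.65,0,-0.18,0,0,0],[0.65,0,-0.18,0,0,0],[0.65,0,-0.18,0,0,0],[0.65,0,-0.18,0,0,0]]

```text
time_s: 27.7
position: [0.3779, 0.2317, 0.1547]
tool_rot: [[-0.001, 1.0, -0.0], [0.966, 0.001, -0.259], [-0.259, -0.001, -0.966]]
ft_force: [-0.1, 0.1, -3.1]
grip_width: 0.0611
```

Call:
jog_arm:
  plan:
    - [[0.65,0,-0.18,0,0,0],[0.65,0,-0.18,0,0,0],[0.65,0,-0.18,0,0,0],[0.5,0,-0.14,0,0,0],[0.25,0,-0.07,0,0,0],[0,0,0,0,0,0],[0,0,0,0,0,0]]

```text
time_s: 28.4
position: [0.3785, 0.342, 0.1556]
tool_rot: [[-0.001, 1.0, -0.0], [0.966, 0.001, -0.259], [-0.259, -0.001, -0.966]]
ft_force: [-0.1, -0.5, -4.1]
grip_width: 0.0616
```

```bash
python3 go.py '[.4557,.3587,.156]'; python3 - <<'E'
from fit import *
im,W=cloudw(); cv2.imwrite('pics/w20.png',im[:,:,::-1]); np.savez('/tmp/w20.npz',im=im,W=W)
p=np.array(env.observe()['position']); b=p[2]-.0361
for a,c,r in [(.03,.06,.0305),(.078,.092,.0315)]:
    P=near(W,(p[0],p[1]+.0143),.037,b+a,b+c); x,e=fitc(P,r,(p[0],p[1]+.0143)); print(len(P),x.round(4),e.round(4),'rel',(x-p[:2]).round(4))
for thr in (95,110): 
    P,m=disc('wrist',im,W,.020,(.4557,.373),.040,thr); print('disc',len(P),((P.max(0)+P.min(0))/2)[:2].round(4),np.ptp(P,axis=0).round(4),*[np.round(v,4) for v in fitc(P,.04,(.4557,.373))])
E
```

```text
pos [0.3785 0.342  0.1556] d [0.0772 0.0167 0.0004] units [ 0.4   1.93 -0.12] tilt 15.04 roll -0.02 yaw err 0.05 f [-0.1 -0.5 -4.1] w 0.0616
4125 [0.3784 0.3562] 0.0007 rel [-0.0003  0.0144]
3647 [0.3784 0.3559] 0.0015 rel [-0.0003  0.0141]
disc 350 [0.4559 0.3732] [0.103  0.1037 0.    ] [0.4542 0.3764] 0.0116
disc 349 [0.4549 0.3732] [0.0992 0.1037 0.    ] [0.454  0.3761] 0.0111
```

View pics/w20.png

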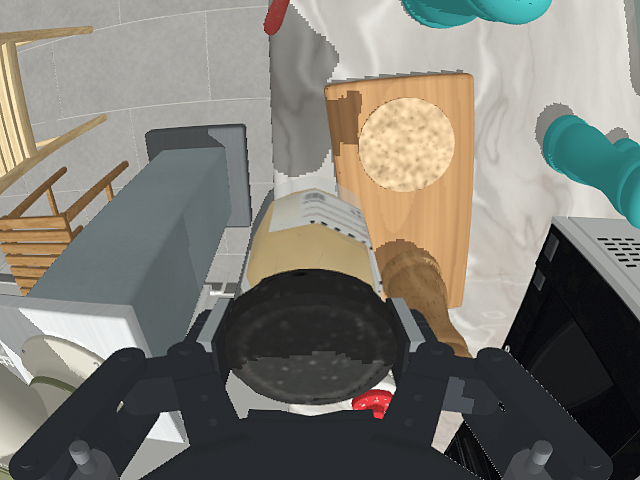

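```bash
python3 - <<'E'
from fit import *
d=np.load('/tmp/w20.npz'); im=d['im'];W=d['W']
print('blue disc',im[145,405],'wood',im[200,440],im[100,340])
for thr in (115,125,135,145): 
    P,m=disc('wrist',im,W,.020,(.4557,.373),.040,thr); print('disc',thr,m.sum(),((P.max(0)+P.min(0))/2)[:2].round(4),np.ptp(P,axis=0).round(4),*[np.round(v,4) for v in fitc(P,.04,(.4557,.373))])
E
```

```text
blue disc [244 213 170] wood [209 161 111] [132  98  66]
disc 115 10760 [0.453  0.3732] [0.0892 0.1037 0.    ] [0.4528 0.3761] 0.0096
disc 125 7290 [0.4556 0.373 ] [0.0802 0.0793 0.    ] [0.4554 0.3731] 0.0006
disc 135 7140 [0.4557 0.373 ] [0.0796 0.0791 0.    ] [0.4556 0.3729] 0.0005
disc 145 7099 [0.4556 0.373 ] [0.0793 0.0791 0.    ] [0.4555 0.373 ] 0.0007
```

Call:
jog_arm:
  plan:
    - [[0.06,0.25,-0.02,0,0,0],[0.07,0.35,-0.02,0,0,0],[0.07,0.35,-0.02,0,0,0],[0.07,0.35,-0.02,0,0,0],[0.07,0.35,-0.02,0,0,0],[0.06,0.28,-0.01,0,0,0],[0.08,0,0.3,0,0,0],[0.08,0,0.3,0,0,0],[0.08,0,0.3,0,0,0],[0.08,0,0.3,0,0,0]]

```text
time_s: 29.45
position: [0.4553, 0.3591, 0.1046]
tool_rot: [[-0.001, 1.0, -0.001], [0.966, 0.001, -0.259], [-0.259, -0.001, -0.966]]
ft_force: [0.5, -0.1, -3.2]
grip_width: 0.0611
```

Call:
jog_arm:
  plan:
    - [[0.05,0,0.18,0,0,0],[0,0,0,0,0,0]]

```text
time_s: 29.65
position: [0.4554, 0.3592, 0.0973]
tool_rot: [[-0.002, 1.0, -0.002], [0.966, 0.001, -0.26], [-0.26, -0.002, -0.966]]
ft_force: [-0.2, -0.6, -2.6]
grip_width: 0.0615
```

```bash
python3 go.py '[.4558,.3587,.0561]'
```

```text
pos [0.4554 0.3592 0.0973] d [ 0.0004 -0.0005 -0.0412] units [0.26 0.01 1.  ] tilt 15.07 roll -0.09 yaw err 0.06 f [-0.2 -0.6 -2.6] w 0.0615
```

Call:
jog_arm:
  plan:
    - [[0.06,0,0.22,0,0,0],[0.06,0,0.25,0,0,0],[0.06,0,0.25,0,0,0],[0.05,0,0.18,0,0,0],[0,0,0,0,0,0],[0.006,0,0.025,0,0,0],[0,0,0,0,0,0]]

```text
time_s: 30.35
position: [0.4562, 0.3592, 0.0606]
tool_rot: [[-0.001, 1.0, 0.001], [0.966, 0.001, -0.258], [-0.258, 0.001, -0.966]]
ft_force: [-0.8, -0.5, -3.1]
grip_width: 0.0614
```

```bash
python3 go.py '[.4558,.3587,.0561]'; python3 - <<'E'
from h import *
im,W=cloudw(); cv2.imwrite('pics/w21.png',im[:,:,::-1])
E
```

```text
pos [0.4562 0.3592 0.0606] d [-0.0004 -0.0005 -0.0045] units [ 0.02 -0.01  0.11] tilt 14.98 roll 0.05 yaw err 0.06 f [-0.8 -0.5 -3.1] w 0.0614
```

View pics/w21.png

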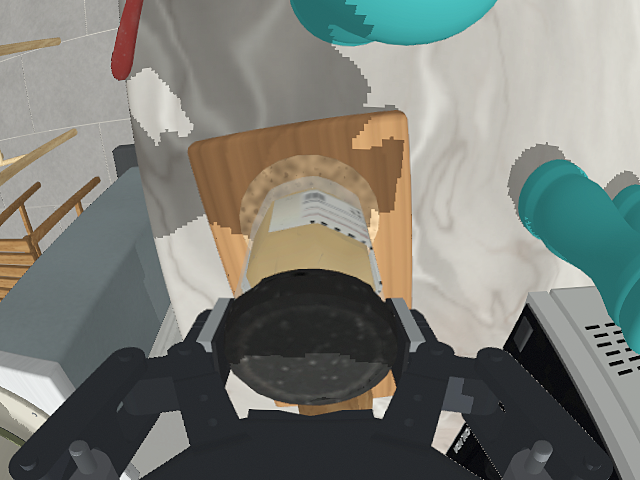

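Call:
jog_arm:
  plan:
    - [[0.01,-0.01,0.05,0,0,0],[0.01,0,0.04,0,0,0],[0,0,0,0,0,0]]

```text
time_s: 30.7
position: [0.4555, 0.3588, 0.0565]
tool_rot: [[-0.001, 1.0, -0.0], [0.966, 0.001, -0.259], [-0.259, -0.0, -0.966]]
ft_force: [-0.5, 0.1, -3.1]
grip_width: 0.0614
```

Call:
jog_arm:
  plan:
    - [[0.006,0,0.022,0,0,0],[0.004,0,0.02,0,0,0],[0,0,0,0,0,0]]

```text
time_s: 31.0
position: [0.4556, 0.3591, 0.0562]
tool_rot: [[-0.001, 1.0, 0.001], [0.966, 0.001, -0.258], [-0.258, 0.001, -0.966]]
ft_force: [-2.0, -0.1, 6.3]
grip_width: 0.0615
```

Call:
jog_arm:
  plan:
    - [[0,0,0,0,0,0],[0,0,0,0,0,0],[0,0,0,0,0,0],[0,0,-0.1,0,0,0],[0,0,-0.3,0,0,0],[0,0,-0.5,0,0,0],[0,0,-0.6,0,0,0],[0,0,-0.6,0,0,0],[0,0,-0.6,0,0,0],[0,0,-0.6,0,0,0]]
  grip: 1

```text
time_s: 32.0
position: [0.4555, 0.3934, 0.1846]
tool_rot: [[-0.001, 1.0, 0.001], [0.966, 0.001, -0.258], [-0.258, 0.001, -0.966]]
ft_force: [-0.2, -0.2, -0.4]
grip_width: 0.0854
```

```bash
python3 go.py '[.4736,.2362,.24]'; python3 - <<'E'
from fit import *
im,W=cloudw(); cv2.imwrite('pics/w22.png',im[:,:,::-1]); np.savez('/tmp/w22.npz',im=im,W=W)
P=near(W,(.4555,.373),.037,.10,.1115); print('honey lid',len(P),*[np.round(v,4) for v in fitc(P,.0315,(.4555,.373))])
P=near(W,(.4736,.247),.035,.134,.149); print('mill head',len(P),*[np.round(v,4) for v in fitc(P,.025,(.4736,.247))])
E
```

```text
pos [0.4555 0.3934 0.1846] d [ 0.0181 -0.1572  0.0554] units [-4.16  0.45 -0.32] tilt 14.95 roll 0.07 yaw err 0.06 f [-0.2 -0.2 -0.4] w 0.0854
honey lid 515 [0.4554 0.3732] 0.0005
mill head 853 [0.4733 0.247 ] 0.0009
```

View pics/w22.png

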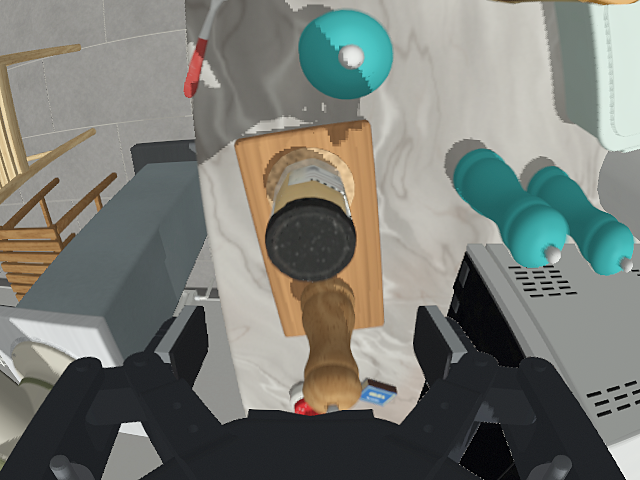

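Call:
jog_arm:
  plan:
    - [[-0.4,0.05,0.05,0,0,0],[-0.55,0.1,0.12,0,0,0],[-0.6,0.1,0.13,0,0,0],[-0.6,0.1,0.13,0,0,0],[-0.6,0.1,0.13,0,0,0],[-0.5,0,0.12,0,0,0],[0,0,0,0,0,0],[0,0,0,0,0,0]]

```text
time_s: 32.85
position: [0.4735, 0.2598, 0.1898]
tool_rot: [[-0.0, 1.0, -0.0], [0.966, -0.0, -0.259], [-0.259, -0.0, -0.966]]
ft_force: [0.3, 0.3, -0.2]
grip_width: 0.0856
```

```bash
python3 go.py '[.4733,.2347,.095]'; python3 - <<'E'
from h import *
im,W=cloudw(); cv2.imwrite('pics/w23.png',im[:,:,::-1])
E
```

```text
pos [0.4735 0.2598 0.1898] d [-0.0002 -0.0251 -0.0948] units [ 0.01 -0.    2.45] tilt 15.0 roll -0.03 yaw err -0.0 f [ 0.3  0.3 -0.2] w 0.0856
```

View pics/w23.png

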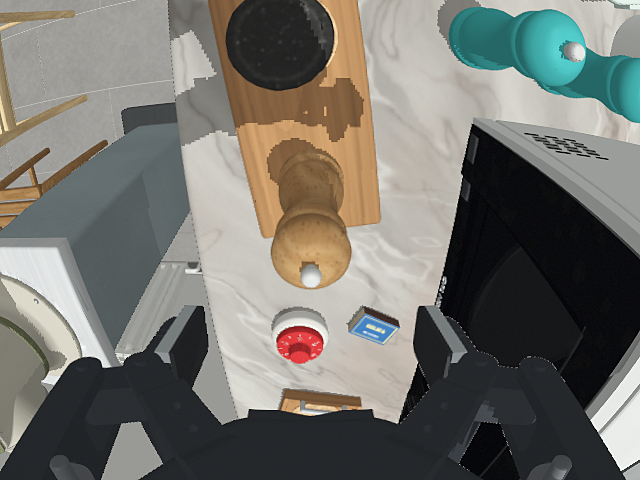

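The brown wooden mill (311,235) is the one on the board; the turquoise ones (520,45) and (615,75) aren't. It is centred between the pads, so I descend.

Call:
jog_arm:
  plan:
    - [[0,0,0.3,0,0,0],[0,0,0.45,0,0,0],[0,0,0.45,0,0,0],[0,0,0.45,0,0,0],[0,0,0.45,0,0,0],[0.01,0,0.3,0,0,0],[0,0,0.05,0,0,0],[0,0,0,0,0,0]]

```text
time_s: 33.7
position: [0.4736, 0.2359, 0.095]
tool_rot: [[-0.002, 1.0, 0.0], [0.966, 0.002, -0.259], [-0.259, -0.0, -0.966]]
ft_force: [-0.4, -0.3, 0.5]
grip_width: 0.0854
```

```bash
python3 go.py '[.4733,.2347,.095]'; python3 - <<'E'
from h import *
im,W=cloudw(); cv2.imwrite('pics/w24.png',im[:,:,::-1])
E
```

```text
pos [0.4736 0.2359 0.095 ] d [-0.0003 -0.0012  0.    ] units [-0.03 -0.01  0.01] tilt 15.0 roll 0.0 yaw err 0.1 f [-0.4 -0.3  0.5] w 0.0854
```

View pics/w24.png

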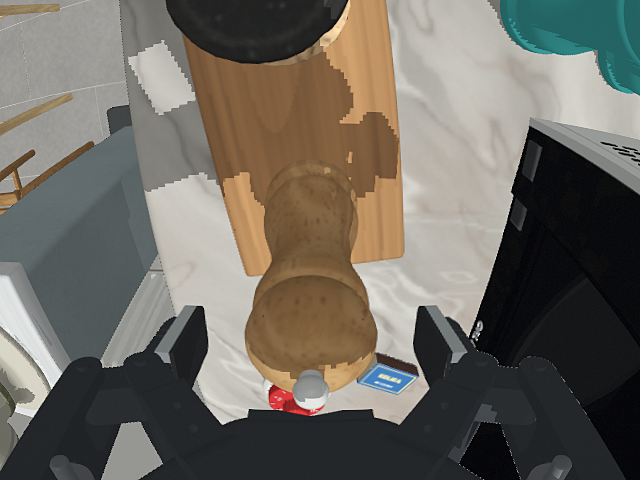

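Call:
jog_arm:
  plan:
    - [[0,0,0,0,0,0],[0,0,0,0,0,0],[0,0,0,0,0,0],[0,0,0,0,0,0],[0,0,0,0,0,0],[0,0,0,0,0,0],[0,0,0,0,0,0]]
  grip: -1
  squeeze: 70

```text
time_s: 34.45
position: [0.474, 0.2356, 0.0959]
tool_rot: [[-0.001, 1.0, 0.002], [0.966, 0.001, -0.258], [-0.258, 0.001, -0.966]]
ft_force: [-1.6, 0.9, 5.6]
grip_width: 0.0479
```

Call:
jog_arm:
  plan:
    - [[-0.05,0,-0.18,0,0,0],[-0.07,0,-0.25,0,0,0],[-0.08,0,-0.3,0,0,0],[-0.08,0,-0.3,0,0,0],[0,0,0,0,0,0]]

```text
time_s: 34.95
position: [0.4746, 0.2356, 0.14]
tool_rot: [[-0.0, 1.0, 0.004], [0.966, 0.001, -0.257], [-0.257, 0.004, -0.966]]
ft_force: [-1.0, 0.6, -1.0]
grip_width: 0.048
```

```bash
python3 go.py '[.40,.12,.18]'; python3 - <<'E'
from h import *
im,W=cloudw(); cv2.imwrite('pics/w25.png',im[:,:,::-1]); np.savez('/tmp/w25.npz',im=im,W=W)
E
```

```text
pos [0.4746 0.2356 0.14  ] d [-0.0746 -0.1156  0.04  ] units [-3.05 -1.86 -0.23] tilt 14.92 roll 0.22 yaw err 0.06 f [-1.   0.6 -1. ] w 0.048
```

View pics/w25.png

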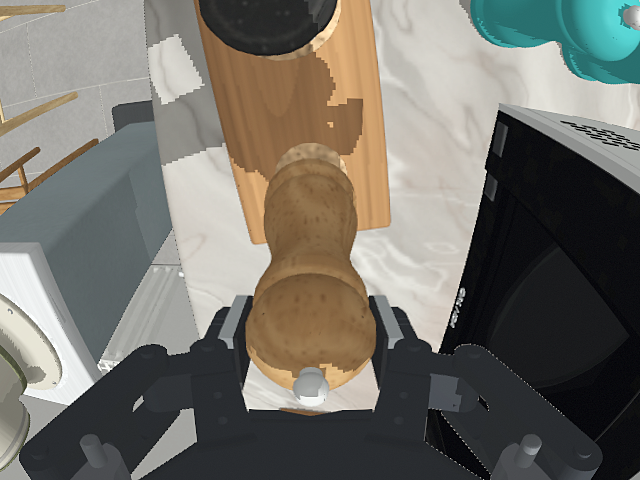

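Call:
jog_arm:
  plan:
    - [[-0.08,0,-0.3,0,0,0],[-0.1,0,-0.3,0,0,0],[-0.3,0,-0.2,0,0,0],[-0.55,-0.05,0.12,0,0,0],[-0.65,-0.05,0.175,0,0,0],[-0.65,-0.05,0.175,0,0,0],[-0.65,-0.05,0.175,0,0,0],[-0.65,-0.05,0.175,0,0,0],[-0.65,-0.05,0.175,0,0,0],[-0.65,-0.05,0.175,0,0,0]]

```text
time_s: 36.0
position: [0.4596, 0.0393, 0.1753]
tool_rot: [[-0.001, 1.0, 0.001], [0.966, 0.001, -0.259], [-0.259, 0.001, -0.966]]
ft_force: [1.0, 0.7, -1.8]
grip_width: 0.0477
```

Call:
jog_arm:
  plan:
    - [[-0.65,0,0.175,0,0,0],[-0.65,0,0.175,0,0,0],[-0.65,0,0.175,0,0,0],[-0.5,0,0.13,0,0,0],[-0.3,0,0.08,0,0,0],[0,0,0,0,0,0],[0,0,0,0,0,0]]

```text
time_s: 36.7
position: [0.4599, -0.0726, 0.1748]
tool_rot: [[-0.001, 1.0, 0.0], [0.966, 0.001, -0.259], [-0.259, 0.0, -0.966]]
ft_force: [-0.8, 0.1, -1.4]
grip_width: 0.0478
```

```bash
python3 go.py '[.48,-.165,.18]'; python3 - <<'E'
from fit import *
im,W=cloudw(); cv2.imwrite('pics/w26.png',im[:,:,::-1]); np.savez('/tmp/w26.npz',im=im,W=W)
p=np.array(env.observe()['position']); b=p[2]-.0759
for a,c,r in [(.112,.130,.025),(.0,.006,.029)]:
    P=near(W,(p[0],p[1]+.0114),.04,b+a,b+c); x,e=fitc(P,r,(p[0],p[1]+.0114)); print(len(P),x.round(4),e.round(4),'rel',(x-p[:2]).round(4))
for r in spotter.trace('wrist','tray_large_disc')[:2]: print(r['score'],r['rect'],np.nanmedian(W[r['pixels']],0))
for thr in (90,100,115,125): 
    P,m=disc('wrist',im,W,.010,(.479,-.153),.040,thr); print('disc',thr,m.sum(),((P.max(0)+P.min(0))/2)[:2].round(4),np.ptp(P,axis=0).round(4),*[np.round(v,4) for v in fitc(P,.04,(.479,-.153))])
E
```

```text
pos [ 0.4599 -0.0726  0.1748] d [ 0.0201 -0.0924  0.0052] units [-2.26  0.5   0.47] tilt 14.99 roll 0.02 yaw err 0.04 f [-0.8  0.1 -1.4] w 0.0478
6111 [ 0.4596 -0.0613] 0.004 rel [-0.0003  0.011 ]
121 [ 0.4594 -0.0607] 0.0003 rel [-0.0005  0.0116]
0.73 [349.7, 224.0, 372.9, 270.7] [ 0.51015629 -0.15627293  0.0106762 ]
disc 90 1277 [ 0.5151 -0.1575] [0.0313 0.0607 0.    ] [ 0.4885 -0.1569] 0.013
disc 100 1266 [ 0.5151 -0.1569] [0.0313 0.0594 0.    ] [ 0.4884 -0.1568] 0.013
disc 115 800 [ 0.5106 -0.1543] [0.0223 0.0542 0.    ] [ 0.4796 -0.1546] 0.0093
disc 125 794 [ 0.5106 -0.1543] [0.0221 0.0542 0.    ] [ 0.4795 -0.1546] 0.0092
```

View pics/w26.png

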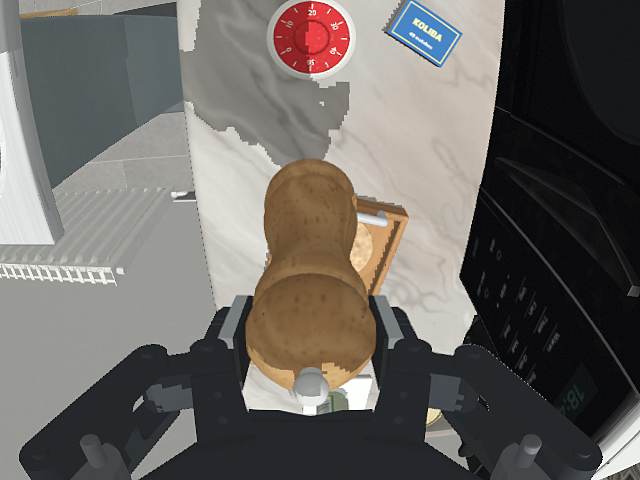

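```bash
python3 - <<'E'
from fit import *
for n in ('top','side'):
    im,d=save(n,n+'26.png'); W=cloud(n,d); np.savez('/tmp/%s26.npz'%n,im=im,W=W)
    for r in spotter.trace(n,'tray_large_disc')[:2]:
        cs=cv2.findContours(r['pixels'].astype(np.uint8),0,1)[0]
        if not cs: continue
        c=max(cs,key=len)[:,0]; P=rayplane(n,c,.010)
        print(n,r['score'],np.round(r['rect']),len(P),((P.max(0)+P.min(0))/2)[:2].round(4),np.ptp(P,axis=0).round(3),*[np.round(v,4) for v in fitc(P,.04,(.479,-.154))])
# w19 view: honey lifted; needs camera pose -> use cloud only
d=np.load('/tmp/w19.npz'); W=d['W']; im=d['im'].astype(int)
q=(np.abs(W[...,2]-.010)<.003)&(np.hypot(W[...,0]-.48,W[...,1]+.154)<.055)
g=np.hypot(W[...,0],W[...,1]) 
v=d['im'][90:220,220:430]; cv2.imwrite('pics/w19c.png',cv2.resize(v,None,fx=3.5,fy=3.5)[:,:,::-1])
for uv in [(252,180),(256,160),(270,143),(290,134),(307,131),(325,134),(345,145),(358,160),(361,180)]: print(uv,W[uv[1],uv[0]].round(4))
E
```

```text
(252, 180) [ 0.4443 -0.151   0.0105]
(256, 160) [ 0.448  -0.1362  0.0109]
(270, 143) [ 0.4579 -0.1247  0.01  ]
(290, 134) [ 0.4713 -0.1183  0.011 ]
(307, 131) [ 0.4824 -0.1167  0.0097]
(325, 134) [ 0.4942 -0.1192  0.0082]
(345, 145) [ 0.5076 -0.1265  0.0089]
(358, 160) [ 0.5169 -0.1371  0.0086]
(361, 180) [ 0.5196 -0.151   0.0106]
```

View pics/w19c.png

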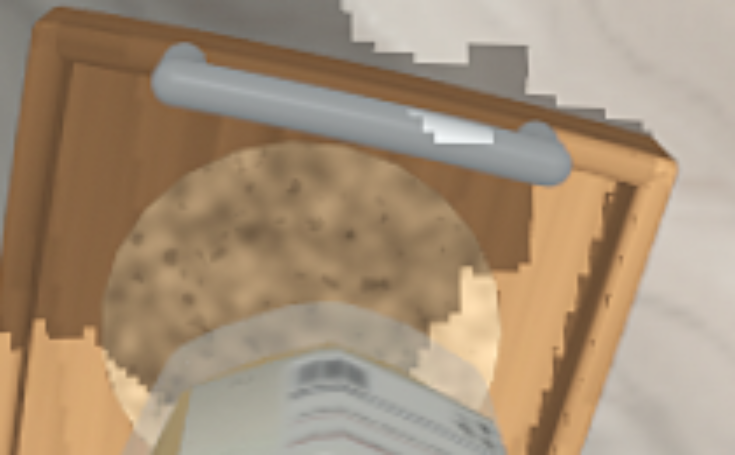

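View pics/side26.png

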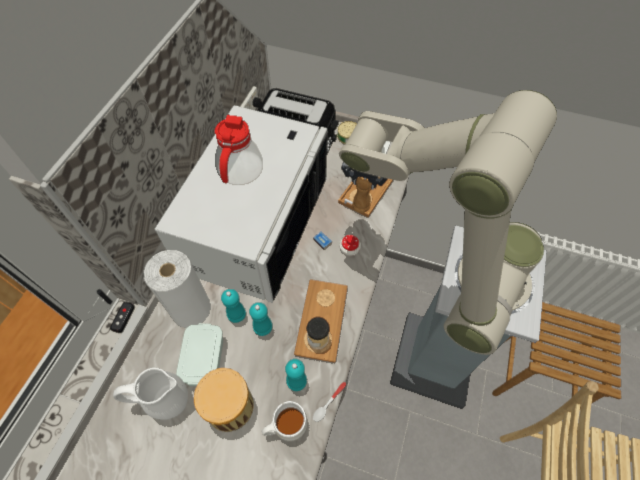

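Call:
jog_arm:
  plan:
    - [[-0.3,0.09,0.08,0,0,0],[-0.45,0.1,0.12,0,0,0],[-0.5,0.1,0.13,0,0,0],[-0.5,0.1,0.13,0,0,0],[-0.34,0.1,0.1,0,0,0],[-0.2,0.05,0.05,0,0,0],[0,0,0,0,0,0],[0.07,0,0.26,0,0,0],[0.08,0,0.3,0,0,0],[0.08,0,0.3,0,0,0]]

```text
time_s: 38.0
position: [0.4814, -0.1668, 0.138]
tool_rot: [[-0.002, 1.0, 0.0], [0.966, 0.002, -0.258], [-0.258, -0.0, -0.966]]
ft_force: [0.5, 0.3, -1.2]
grip_width: 0.0477
```

Call:
jog_arm:
  plan:
    - [[0.08,0,0.3,0,0,0],[0.08,0,0.3,0,0,0],[0.07,0,0.25,0,0,0],[0.05,0,0.18,0,0,0],[0,0,0,0,0,0]]

```text
time_s: 38.5
position: [0.4812, -0.167, 0.0954]
tool_rot: [[-0.002, 1.0, -0.001], [0.966, 0.001, -0.258], [-0.258, -0.002, -0.966]]
ft_force: [-0.2, -0.5, -0.5]
grip_width: 0.048
```

```bash
python3 go.py '[.4815,-.1674,.0859]'; python3 - <<'E'
from h import *
im,W=cloudw(); cv2.imwrite('pics/w27.png',im[:,:,::-1]); np.savez('/tmp/w27.npz',im=im,W=W)
E
```

```text
pos [ 0.4812 -0.167   0.0954] d [ 0.0003 -0.0004 -0.0095] units [0.05 0.01 0.23] tilt 14.95 roll -0.08 yaw err 0.08 f [-0.2 -0.5 -0.5] w 0.048
```

View pics/w27.png

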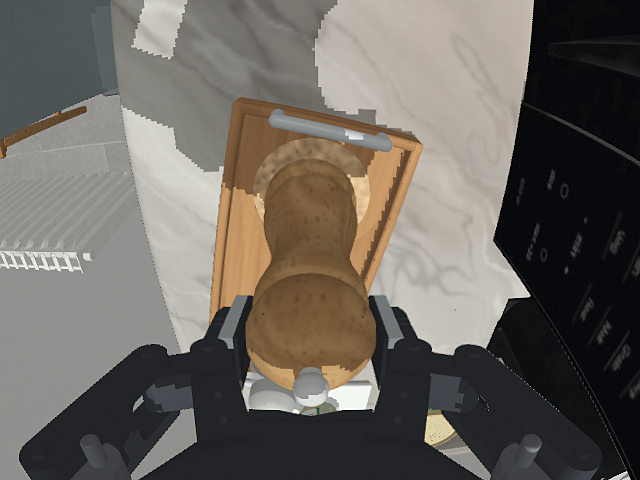

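Call:
jog_arm:
  plan:
    - [[0.02,0.01,0.1,0,0,0],[0.02,0,0.08,0,0,0],[0.005,0,0.02,0,0,0],[0,0,0,0,0,0]]

```text
time_s: 38.95
position: [0.4821, -0.1679, 0.0882]
tool_rot: [[-0.001, 1.0, 0.0], [0.966, 0.001, -0.259], [-0.259, -0.0, -0.966]]
ft_force: [0.0, 0.1, -0.6]
grip_width: 0.0479
```

Call:
jog_arm:
  plan:
    - [[0.006,0,0.022,0,0,0],[0.006,0,0.022,0,0,0],[0,0,0,0,0,0]]

```text
time_s: 39.25
position: [0.4821, -0.1679, 0.0863]
tool_rot: [[-0.001, 1.0, 0.0], [0.966, 0.001, -0.259], [-0.259, -0.0, -0.966]]
ft_force: [0.1, 0.4, -1.4]
grip_width: 0.0478
```

Call:
jog_arm:
  plan:
    - [[0.006,0,0.022,0,0,0],[0.003,0,0.012,0,0,0],[0,0,0,0,0,0]]

```text
time_s: 39.55
position: [0.4822, -0.1682, 0.0859]
tool_rot: [[-0.001, 1.0, 0.001], [0.966, 0.001, -0.26], [-0.26, 0.001, -0.966]]
ft_force: [-2.4, 1.0, 6.5]
grip_width: 0.048
```

Call:
jog_arm:
  plan:
    - [[0,0,0,0,0,0],[0,0,0,0,0,0],[0,0,0,0,0,0],[0,0,0,0,0,0],[0,0,-0.2,0,0,0],[0,0,-0.4,0,0,0],[0,0,-0.6,0,0,0],[0,0,-0.6,0,0,0],[0,0,-0.6,0,0,0],[0,0,-0.3,0,0,0]]
  grip: 1

```text
time_s: 40.55
position: [0.4826, -0.1396, 0.1919]
tool_rot: [[-0.001, 1.0, 0.003], [0.966, 0.002, -0.26], [-0.26, 0.003, -0.966]]
ft_force: [-0.3, 0.6, -0.1]
grip_width: 0.0855
```

```bash
python3 go.py '[.43,-.29,.18]'; python3 - <<'E'
from fit import *
im,W=cloudw(); cv2.imwrite('pics/w28.png',im[:,:,::-1]); np.savez('/tmp/w28.npz',im=im,W=W)
P=near(W,(.4822,-.1565),.035,.124,.139); print('mill head',len(P),*[np.round(v,4) for v in fitc(P,.025,(.4822,-.1565))])
P=near(W,(.4822,-.1565),.035,.011,.016); print('mill foot',len(P),*[np.round(v,4) for v in fitc(P,.029,(.4822,-.1565))])
P=near(W,(.4529,-.2837),.03,.062,.08); print('shaker',len(P),*([np.round(v,4) for v in fitc(P,.0185,(.453,-.2835))] if len(P)>20 else []))
P=near(W,(.4929,-.403),.035,.095,.11); print('spice',len(P),*([np.round(v,4) for v in fitc(P,.0225,(.4929,-.403))] if len(P)>20 else []))
E
```

```text
pos [ 0.4826 -0.1396  0.1919] d [-0.0526 -0.1504 -0.0119] units [-3.55 -1.32  1.26] tilt 15.06 roll 0.2 yaw err 0.09 f [-0.3  0.6 -0.1] w 0.0855
mill head 994 [ 0.4818 -0.1569] 0.0009
mill foot 332 [ 0.482  -0.1543] 0.0028
shaker 484 [ 0.453  -0.2837] 0.0009
spice 379 [ 0.4903 -0.4072] 0.0007
```

View pics/w28.png

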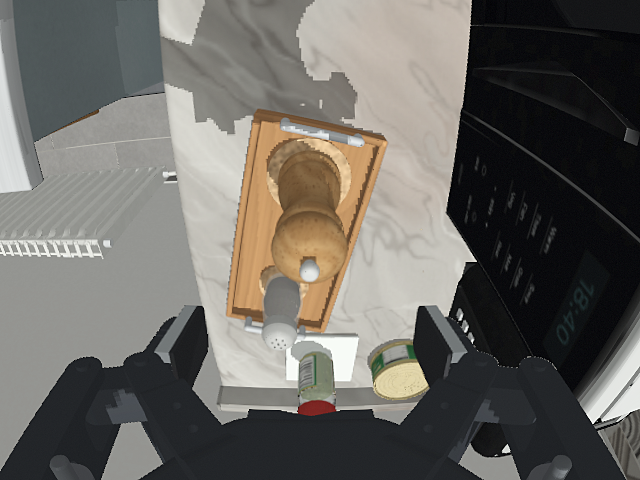

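```bash
python3 - <<'E'
from chk import *
for p,t in [((.4903,-.43,.065),30),((.4903,-.39,.134),30),((.4903,-.43,.065),25),((.4903,-.43,.065),35),((.4903,-.43,.125),30),((.45,-.30,.16),30),((.40,-.30,.16),30),((.47,-.35,.13),30)]: chk(p,t)
E
python3 - <<'E'
import numpy as np
c,s=np.cos(np.radians(30)),.5
d=np.array([.4903,-.390,.134])-np.array([.4826,-.1396,.1919])
print(np.array([c*d[1]-s*d[2],d[0],-s*d[1]-c*d[2]])/.04)
E
```

```text
(0.4903, -0.43, 0.065) 30 0.0 elbow 0.021 wrist c 0.139 [-42.  34.  85. -32.  44. -22.]
(0.4903, -0.39, 0.134) 30 0.0 elbow 0.039 wrist c 0.125 [-39.  28.  84. -29.  52. -24.]
(0.4903, -0.43, 0.065) 25 0.0 elbow 0.015 wrist c 0.115 [-44.  34.  83. -24.  48. -30.]
(0.4903, -0.43, 0.065) 35 0.0 elbow 0.027 wrist c 0.163 [-41.  35.  88. -42.  41. -13.]
(0.4903, -0.43, 0.125) 30 0.0 elbow 0.026 wrist c 0.1 [-42.  30.  82. -28.  51. -28.]
(0.45, -0.3, 0.16) 30 0.0 elbow 0.069 wrist c 0.177 [-34.  19.  93. -31.  54. -18.]
(0.4, -0.3, 0.16) 30 0.0 elbow 0.07 wrist c 0.177 [-37.  15. 100. -31.  50. -20.]
(0.47, -0.35, 0.13) 30 0.0 elbow 0.05 wrist c 0.158 [-37.  25.  90. -31.  50. -20.]
[-4.69756903  0.1925      4.38357177]
```

Call:
jog_arm:
  plan:
    - [[0,0,0,0,-0.87,0],[-0.2,0,0.1,0,-0.87,0],[-0.5,0.02,0.38,0,0,0],[-0.5,0.02,0.42,0,0,0],[-0.5,0.02,0.42,0,0,0],[-0.5,0.02,0.42,0,0,0],[-0.5,0.02,0.42,0,0,0],[-0.5,0.02,0.42,0,0,0],[-0.5,0.02,0.42,0,0,0],[-0.4,0.02,0.42,0,0,0]]

```text
time_s: 41.6
position: [0.4885, -0.3516, 0.1513]
tool_rot: [[-0.001, 1.0, 0.0], [0.866, 0.001, -0.499], [-0.499, 0.0, -0.866]]
ft_force: [-0.3, 0.1, -0.1]
grip_width: 0.0853
```

Call:
jog_arm:
  plan:
    - [[-0.3,0.02,0.3,0,0,0],[0,0,0,0,0,0],[0,0,0,0,0,0]]

```text
time_s: 41.9
position: [0.4894, -0.3664, 0.1469]
tool_rot: [[-0.001, 1.0, 0.0], [0.867, 0.001, -0.499], [-0.499, -0.0, -0.867]]
ft_force: [-0.2, 0.3, 0.7]
grip_width: 0.0854
```

```bash
python3 go.py '[.4903,-.427,.070]'; python3 - <<'E'
from fit import *
im,W=cloudw(); cv2.imwrite('pics/w29.png',im[:,:,::-1]); np.savez('/tmp/w29.npz',im=im,W=W)
P=near(W,(.4929,-.405),.035,.095,.11); print('spice',len(P),*([np.round(v,4) for v in fitc(P,.0225,(.4929,-.403))] if len(P)>20 else []))
P=near(W,(.4929,-.405),.035,.111,.117); print('top',((P.max(0)+P.min(0))/2).round(4))
P=near(W,(.4929,-.405),.035,.03,.07); print('body',len(P),*[np.round(v,4) for v in fitc(P,.021,(.4929,-.403))])
E
```

```text
pos [ 0.4894 -0.3664  0.1469] d [ 0.0009 -0.0606 -0.0769] units [-0.35  0.02  2.42] tilt 29.92 roll 0.0 yaw err 0.04 f [-0.2  0.3  0.7] w 0.0854
spice 1273 [ 0.4903 -0.4072] 0.0005
top [ 0.4903 -0.4067  0.1139]
body 2056 [ 0.4897 -0.4053] 0.0007
```

View pics/w29.png

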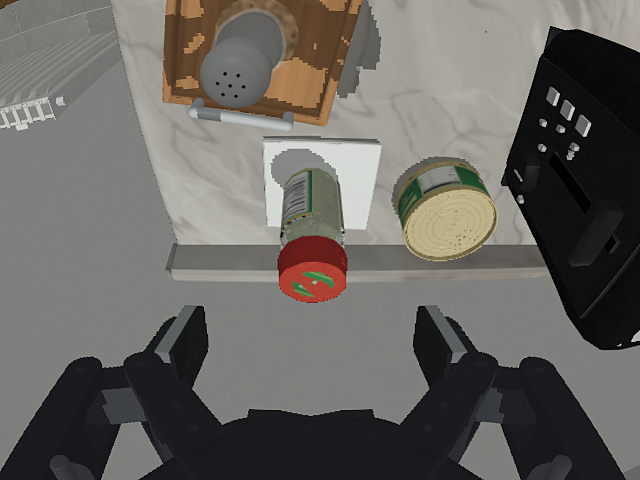

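Call:
jog_arm:
  plan:
    - [[-0.12,0.01,0.15,0,0,0],[-0.12,0.01,0.3,0,0,0],[-0.11,0,0.4,0,0,0],[0,0,0.4,0,0,0],[0,0,0.4,0,0,0],[0,0,0.4,0,0,0],[0,0,0.3,0,0,0],[0,0,0.07,0,0,0],[0,0,0,0,0,0]]

```text
time_s: 42.85
position: [0.4903, -0.4273, 0.0697]
tool_rot: [[-0.001, 1.0, -0.0], [0.867, 0.001, -0.499], [-0.499, -0.0, -0.867]]
ft_force: [0.3, -0.4, 0.6]
grip_width: 0.0855
```

```bash
python3 go.py '[.4903,-.427,.070]'; python3 - <<'E'
from h import *
im,W=cloudw(); cv2.imwrite('pics/w30.png',im[:,:,::-1])
E
```

```text
pos [ 0.4903 -0.4273  0.0697] d [0.     0.0003 0.0003] units [ 0.    0.   -0.01] tilt 29.92 roll -0.0 yaw err 0.04 f [ 0.3 -0.4  0.6] w 0.0855
```

View pics/w30.png

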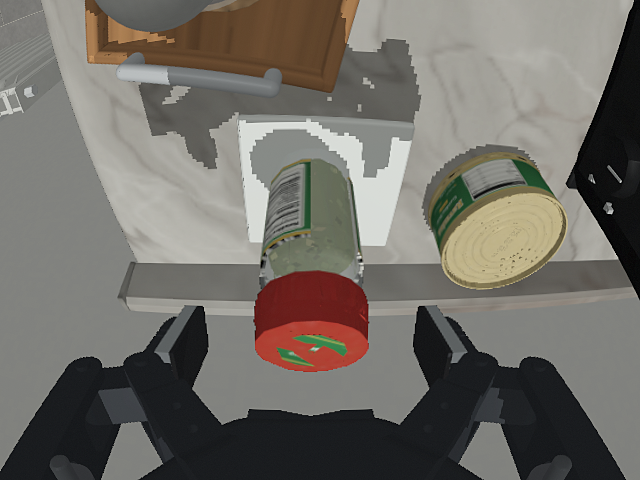

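Cap is well between the pads. Close, then lift.

Call:
jog_arm:
  plan:
    - [[0,0,0,0,0,0],[0,0,0,0,0,0],[0,0,0,0,0,0],[0,0,0,0,0,0],[0,0,0,0,0,0],[0,0,0,0,0,0],[0,0,0,0,0,0]]
  grip: -1
  squeeze: 50

```text
time_s: 43.6
position: [0.4908, -0.4275, 0.071]
tool_rot: [[-0.001, 1.0, 0.002], [0.866, 0.001, -0.5], [-0.5, 0.001, -0.866]]
ft_force: [-0.6, 1.7, 5.8]
grip_width: 0.0428
```

Call:
jog_arm:
  plan:
    - [[-0.06,0,-0.11,0,0,0],[-0.1,0,-0.17,0,0,0],[-0.12,0,-0.2,0,0,0],[-0.12,0,-0.2,0,0,0],[-0.12,0,-0.2,0,0,0],[0,0,0,0,0,0]]

```text
time_s: 44.2
position: [0.4909, -0.4281, 0.113]
tool_rot: [[0.0, 1.0, 0.002], [0.865, 0.001, -0.501], [-0.501, 0.002, -0.865]]
ft_force: [-0.6, -1.4, -0.5]
grip_width: 0.043
```

```bash
python3 go.py '[.40,-.30,.14]'; python3 - <<'E'
from fit import *
im,W=cloudw(); cv2.imwrite('pics/w31.png',im[:,:,::-1]); np.savez('/tmp/w31.npz',im=im,W=W)
p=np.array(env.observe()['position'])
P=near(W,(p[0],p[1]+.0205),.035,.11+p[2]-.0705-.03,.12+p[2]-.0705-.01); x,e=fitc(P,.0225,(p[0],p[1]+.02)); print(len(P),x.round(4),e.round(4),(x-p[:2]).round(4))
b=.008+p[2]-.0705
P=near(W,(p[0],p[1]+.0205),.035,b+.02,b+.06); x,e=fitc(P,.021,(p[0],p[1]+.02)); print('body',len(P),x.round(4),e.round(4),(x-p[:2]).round(4))
E
```

```text
pos [ 0.4909 -0.4281  0.113 ] d [-0.0909  0.1281  0.027 ] units [ 2.43 -2.27 -2.19] tilt 30.07 roll 0.14 yaw err 0.06 f [-0.6 -1.4 -0.5] w 0.043
7731 [ 0.4906 -0.4085] 0.0028 [0.     0.0193]
body 4749 [ 0.49   -0.4066] 0.0007 [-0.0005  0.0212]
```

View pics/w31.png

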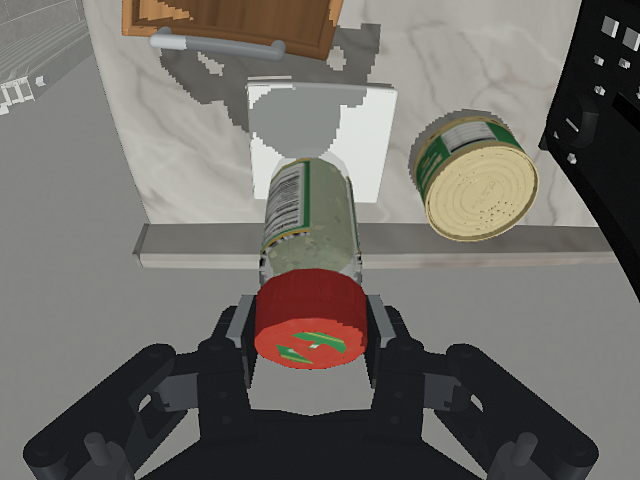

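Call:
jog_arm:
  plan:
    - [[0.1,-0.2,-0.15,0,0,0],[0.19,-0.33,-0.22,0,0,0],[0.19,-0.36,-0.22,0,0,0],[0.2,-0.36,-0.23,0,0,0],[0.2,-0.36,-0.23,0,0,0],[0.2,-0.36,-0.23,0,0,0],[0.2,-0.36,-0.23,0,0,0],[0.25,-0.32,-0.24,0,0,0],[0.45,0,-0.26,0,0,0],[0.65,0,-0.375,0,0,0]]

```text
time_s: 45.25
position: [0.3831, -0.2884, 0.1412]
tool_rot: [[0.001, 1.0, -0.0], [0.866, -0.001, -0.499], [-0.499, -0.0, -0.866]]
ft_force: [-0.3, -0.8, -1.0]
grip_width: 0.0433
```

```bash
python3 go.py '[.385,.08,.145]'
```

```text
pos [ 0.3831 -0.2884  0.1412] d [0.0019 0.3684 0.0038] units [ 7.93  0.04 -4.68] tilt 29.95 roll -0.03 yaw err -0.05 f [-0.3 -0.8 -1. ] w 0.0433
```

Call:
jog_arm:
  plan:
    - [[0.65,0,-0.38,0,0,0],[0.65,0,-0.38,0,0,0],[0.65,0,-0.38,0,0,0],[0.65,0,-0.38,0,0,0],[0.65,0,-0.38,0,0,0],[0.65,0,-0.38,0,0,0],[0.65,0,-0.38,0,0,0],[0.65,0,-0.38,0,0,0],[0.65,0,-0.38,0,0,0],[0.65,0,-0.38,0,0,0]]

```text
time_s: 46.25
position: [0.3829, 0.0134, 0.143]
tool_rot: [[-0.001, 1.0, 0.0], [0.866, 0.001, -0.499], [-0.499, -0.0, -0.866]]
ft_force: [0.5, -0.7, -0.7]
grip_width: 0.0431
```

Call:
jog_arm:
  plan:
    - [[0.6,0.1,-0.35,0,0,0],[0.5,0.15,-0.29,0,0,0],[0.5,0.15,-0.29,0,0,0],[0.5,0.15,-0.29,0,0,0],[0.4,0.1,-0.23,0,0,0],[0.2,0,-0.12,0,0,0],[0,0,0,0,0,0],[0,0,0,0,0,0]]

```text
time_s: 47.05
position: [0.4093, 0.1366, 0.1435]
tool_rot: [[-0.001, 1.0, 0.0], [0.866, 0.001, -0.5], [-0.5, -0.001, -0.866]]
ft_force: [0.5, -0.3, -2.4]
grip_width: 0.0431
```

```bash
python3 go.py '[.4753,.2242,.145]'; python3 - <<'E'
from fit import *
im,W=cloudw(); cv2.imwrite('pics/w32.png',im[:,:,::-1]); np.savez('/tmp/w32.npz',im=im,W=W)
for thr in (125,135,145): 
    P,m=disc('wrist',im,W,.020,(.4753,.2447),.028,thr); print('disc',thr,m.sum(),((P.max(0)+P.min(0))/2)[:2].round(4),np.ptp(P,axis=0).round(4),*[np.round(v,4) for v in fitc(P,.028,(.4753,.2447))])
p=np.array(env.observe()['position']);b=p[2]-.063
P=near(W,(p[0],p[1]+.0205),.035,b+.02,b+.06); x,e=fitc(P,.021,(p[0],p[1]+.02)); print('body',len(P),x.round(4),e.round(4),(x-p[:2]).round(4))
E
```

```text
pos [0.4093 0.1366 0.1435] d [0.066  0.0876 0.0015] units [ 1.88  1.65 -1.13] tilt 29.98 roll 0.0 yaw err 0.06 f [ 0.5 -0.3 -2.4] w 0.0431
disc 125 3490 [0.4754 0.2355] [0.0548 0.0369 0.    ] [0.4754 0.2445] 0.0092
disc 135 3030 [0.4745 0.2339] [0.0527 0.0336 0.    ] [0.4757 0.2451] 0.0101
disc 145 474 [0.4566 0.2326] [0.0153 0.0185 0.    ] [0.4769 0.2488] 0.0043
body 4801 [0.4084 0.1581] 0.0007 [-0.001   0.0217]
```

View pics/w32.png

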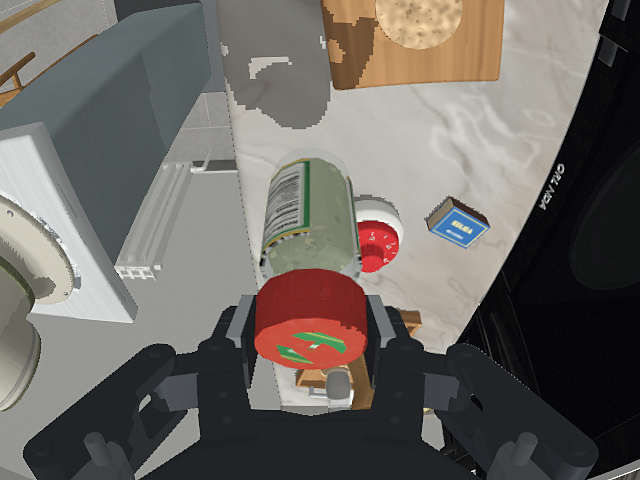

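Call:
jog_arm:
  plan:
    - [[0.25,0.3,-0.15,0,0,0],[0.35,0.4,-0.22,0,0,0],[0.35,0.4,-0.22,0,0,0],[0.2,0.2,-0.12,0,0,0],[0,0,0,0,0,0],[0,0,0,0,0,0]]

```text
time_s: 47.7
position: [0.4612, 0.1904, 0.1451]
tool_rot: [[-0.001, 1.0, -0.001], [0.866, 0.0, -0.5], [-0.5, -0.001, -0.866]]
ft_force: [0.5, -0.6, -2.0]
grip_width: 0.0428
```

```bash
python3 go.py '[.4753,.2242,.145]'; python3 - <<'E'
from fit import *
im,W=cloudw(); cv2.imwrite('pics/w33.png',im[:,:,::-1]); np.savez('/tmp/w33.npz',im=im,W=W)
for thr in (120,125,130,135): 
    P,m=disc('wrist',im,W,.020,(.4753,.2447),.028,thr); print('disc',thr,m.sum(),((P.max(0)+P.min(0))/2)[:2].round(4),np.ptp(P,axis=0).round(4),*[np.round(v,4) for v in fitc(P,.028,(.4753,.2447))])
p=np.array(env.observe()['position']);b=p[2]-.063
P=near(W,(p[0],p[1]+.0205),.035,b+.02,b+.06); x,e=fitc(P,.021,(p[0],p[1]+.02)); print('body',len(P),x.round(4),e.round(4),(x-p[:2]).round(4))
for h in (.01,.03,.05,.07):
    P=near(W,(p[0],p[1]+.0205),.035,b+h-.006,b+h+.006); x,e=fitc(P,.021,(p[0],p[1]+.02)); print(h,len(P),(x-p[:2]).round(4),e.round(4))
E
```

```text
pos [0.4612 0.1904 0.1451] d [ 0.0141  0.0338 -0.0001] units [ 0.73  0.35 -0.42] tilt 29.98 roll -0.03 yaw err 0.02 f [ 0.5 -0.6 -2. ] w 0.0428
disc 120 1271 [0.4895 0.2369] [0.0262 0.0393 0.    ] [0.4736 0.2458] 0.0082
disc 125 1252 [0.4895 0.2365] [0.0262 0.0386 0.    ] [0.4735 0.2457] 0.0082
disc 130 1200 [0.4899 0.2369] [0.0247 0.0377 0.    ] [0.473 0.246] 0.008
disc 135 1193 [0.4898 0.2369] [0.0246 0.0377 0.    ] [0.473  0.2461] 0.008
body 4791 [0.4603 0.2119] 0.0007 [-0.0008  0.0216]
0.01 838 [-0.0003  0.0209] 0.0006
0.03 1241 [-0.0008  0.0215] 0.0007
0.05 1628 [-0.0008  0.0216] 0.0007
0.07 2213 [-0.0003  0.0213] 0.0006
```

View pics/w33.png

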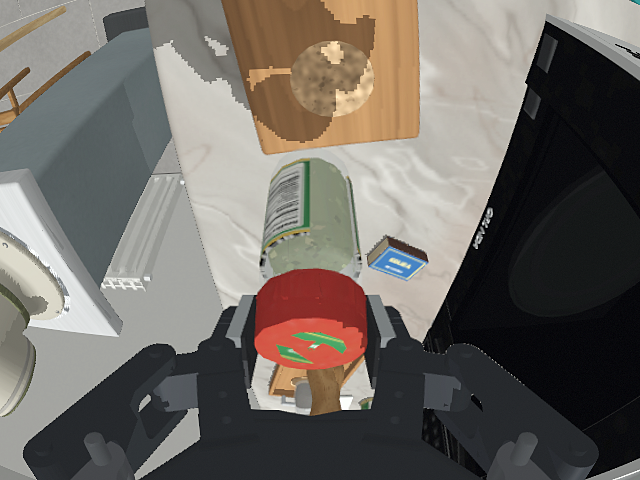

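```bash
python3 - <<'E'
from fit import *
im=np.load('/tmp/w33.npz')['im']
cv2.imwrite('pics/w33c.png',cv2.resize(im[20:140,260:410],None,fx=5,fy=5,interpolation=cv2.INTER_CUBIC)[:,:,::-1])
P=rayplane('wrist',[(291,82),(374,80),(335,41),(330,117)],.020); print(P.round(4)); print(fitc(P,.028,(.475,.245)))
E
```

```text
[[0.448  0.2432 0.02  ]
 [0.5029 0.2457 0.02  ]
 [0.4761 0.2723 0.02  ]
 [0.4745 0.2164 0.02  ]]
(array([0.47545417, 0.24430822]), np.float64(0.0003721326169491919))
```

View pics/w33c.png

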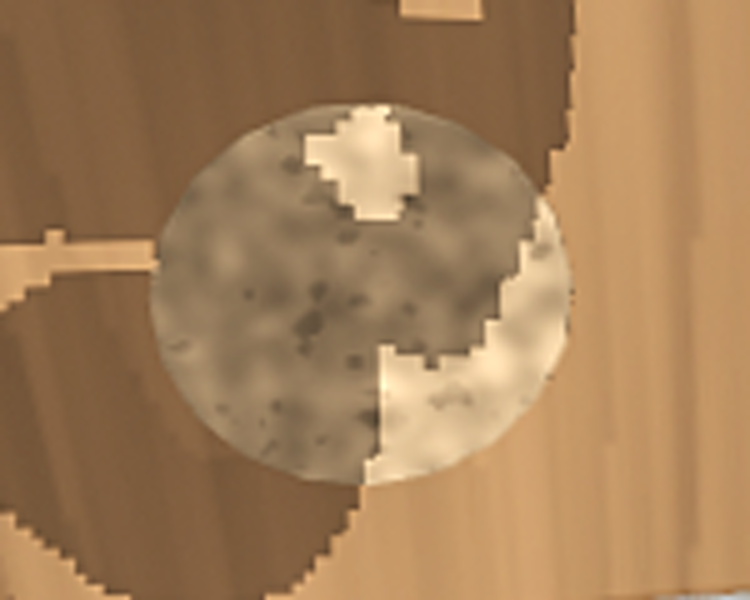

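Call:
jog_arm:
  plan:
    - [[0.15,0.09,-0.1,0,0,0],[0.2,0.1,-0.11,0,0,0],[0.2,0.1,-0.11,0,0,0],[0.16,0.08,-0.09,0,0,0],[0.1,0,0.18,0,0,0],[0.14,0,0.24,0,0,0],[0.14,0,0.24,0,0,0],[0.14,0,0.24,0,0,0],[0.14,0,0.24,0,0,0],[0,0,0,0,0,0]]

```text
time_s: 48.75
position: [0.4758, 0.2237, 0.0908]
tool_rot: [[-0.002, 1.0, -0.002], [0.866, 0.001, -0.5], [-0.5, -0.003, -0.866]]
ft_force: [0.1, 0.9, -1.2]
grip_width: 0.0429
```

```bash
python3 go.py '[.476,.2232,.083]'; python3 - <<'E'
from h import *
im,W=cloudw(); cv2.imwrite('pics/w34.png',im[:,:,::-1])
E
```

```text
pos [0.4758 0.2237 0.0908] d [ 0.0002 -0.0005 -0.0078] units [0.09 0.01 0.18] tilt 30.03 roll -0.12 yaw err 0.04 f [ 0.1  0.9 -1.2] w 0.0429
```

View pics/w34.png

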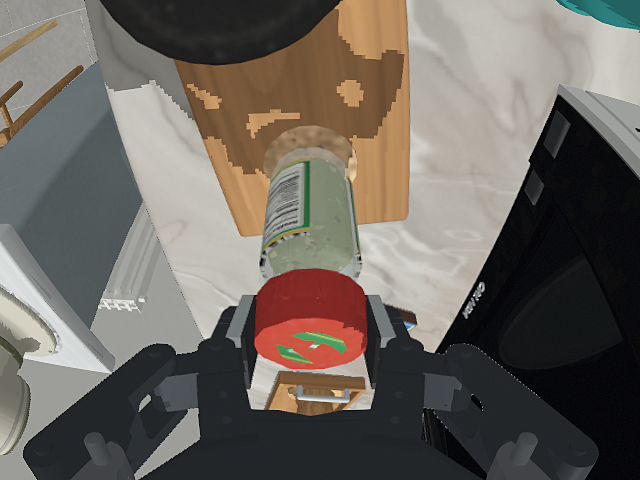

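Call:
jog_arm:
  plan:
    - [[0.035,0,0.07,0,0,0],[0.035,0,0.07,0,0,0],[0,0,0,0,0,0]]

```text
time_s: 49.1
position: [0.4764, 0.2237, 0.0862]
tool_rot: [[-0.001, 1.0, 0.0], [0.866, 0.001, -0.499], [-0.499, -0.0, -0.866]]
ft_force: [0.5, -0.1, -2.1]
grip_width: 0.0426
```

Call:
jog_arm:
  plan:
    - [[0.012,0,0.022,0,0,0],[0,0,0,0,0,0]]

```text
time_s: 49.3
position: [0.4765, 0.2238, 0.0854]
tool_rot: [[-0.001, 1.0, 0.001], [0.866, 0.001, -0.499], [-0.499, 0.0, -0.866]]
ft_force: [-0.5, 0.4, -0.6]
grip_width: 0.0429
```

Call:
jog_arm:
  plan:
    - [[0.012,-0.01,0.022,0,0,0],[0.01,0,0.025,0,0,0],[0,0,0,0,0,0]]

```text
time_s: 49.6
position: [0.4761, 0.2236, 0.0831]
tool_rot: [[-0.001, 1.0, 0.0], [0.866, 0.001, -0.499], [-0.499, -0.0, -0.866]]
ft_force: [0.3, -0.6, -1.0]
grip_width: 0.0431
```

Call:
jog_arm:
  plan:
    - [[0.01,0,0.018,0,0,0],[0,0,0,0,0,0]]

```text
time_s: 49.8
position: [0.4761, 0.2236, 0.083]
tool_rot: [[-0.001, 1.0, 0.001], [0.866, 0.001, -0.499], [-0.499, 0.0, -0.866]]
ft_force: [-0.9, 0.4, 3.6]
grip_width: 0.0426
```

Contact. Release and retreat.

Call:
jog_arm:
  plan:
    - [[0,0,0,0,0,0],[0,0,0,0,0,0],[0,0,0,0,0,0],[0,0,0,0,0,0],[0,0,-0.2,0,0,0],[0,0,-0.4,0,0,0],[0,0,-0.6,0,0,0],[0,0,-0.6,0,0,0],[0,0,-0.6,0,0,0],[0,0,-0.4,0,0,0]]
  grip: 1

```text
time_s: 50.8
position: [0.4762, 0.2806, 0.1815]
tool_rot: [[-0.0, 1.0, 0.002], [0.867, 0.002, -0.498], [-0.498, 0.002, -0.867]]
ft_force: [0.0, -0.4, 0.7]
grip_width: 0.0852
```

```bash
python3 - <<'E'
from fit import *
im,W=cloudw(); cv2.imwrite('pics/w35.png',im[:,:,::-1])
print(env.observe()['position'])
for nm,c,r,a,b in [('spice cap',(.4754,.2445),.0225,.107,.122),('spice body',(.4754,.2445),.021,.04,.08),('honey lid',(.4555,.373),.0315,.10,.1115)]:
    P=near(W,c,r+.01,a,b); print(nm,len(P),*([np.round(v,4) for v in fitc(P,r,c)] if len(P)>20 else []))
E
```

```text
[0.47671293 0.28164209 0.18311496]
spice cap 1072 [0.4759 0.2436] 0.0005
spice body 1646 [0.4753 0.2454] 0.0007
honey lid 165 [0.4553 0.3731] 0.0019
```

View pics/w35.png

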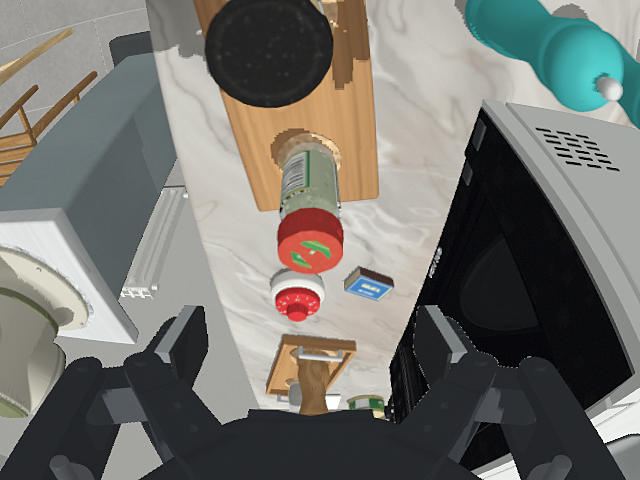

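Call:
jog_arm:
  plan:
    - [[-0.08,0,-0.25,0,0,0],[-0.09,-0.3,-0.2,0,0,0],[-0.09,-0.5,-0.15,0,0,0],[-0.09,-0.5,-0.15,0,0,0],[-0.09,-0.5,-0.15,0,0,0],[-0.09,-0.5,-0.15,0,0,0],[-0.09,-0.5,-0.15,0,0,0],[0,-0.2,0,0,0,0],[0,0,0,0,0,0],[0,0,0,0,0,0]]

```text
time_s: 51.85
position: [0.3563, 0.2818, 0.2332]
tool_rot: [[-0.001, 1.0, 0.0], [0.866, 0.001, -0.499], [-0.499, -0.0, -0.866]]
ft_force: [-0.5, -0.4, -1.0]
grip_width: 0.0856
```

```bash
python3 - <<'E'
from fit import *
for n in ('top','side'):
    im,d=save(n,n+'36.png'); W=cloud(n,d)
    for nm,c,r,a,b in [('spice cap',(.4754,.2445),.0225,.107,.122),('honey lid',(.4555,.373),.0315,.10,.1115),('mill head',(.4815,-.156),.025,.122,.140),('shaker neck',(.4535,-.2835),.0185,.06,.082)]:
        P=near(W,c,r+.01,a,b); print(n,nm,len(P),*([np.round(v,4) for v in fitc(P,r,c)] if len(P)>15 else []))
E
```

```text
top spice cap 60 [0.4766 0.2462] 0.0013
top honey lid 0
top mill head 97 [ 0.4837 -0.1547] 0.0021
top shaker neck 70 [ 0.4551 -0.2812] 0.0014
side spice cap 41 [0.4764 0.2447] 0.0026
side honey lid 75 [0.4588 0.3766] 0.01
side mill head 67 [ 0.4835 -0.157 ] 0.0024
side shaker neck 51 [ 0.4538 -0.283 ] 0.0019
```

View pics/top36.png

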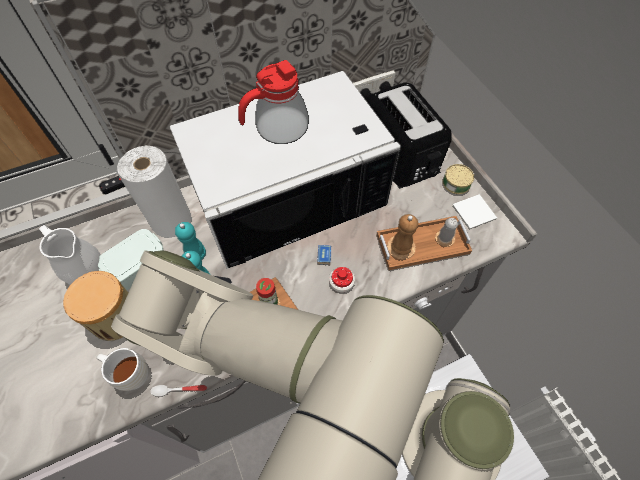

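View pics/side36.png

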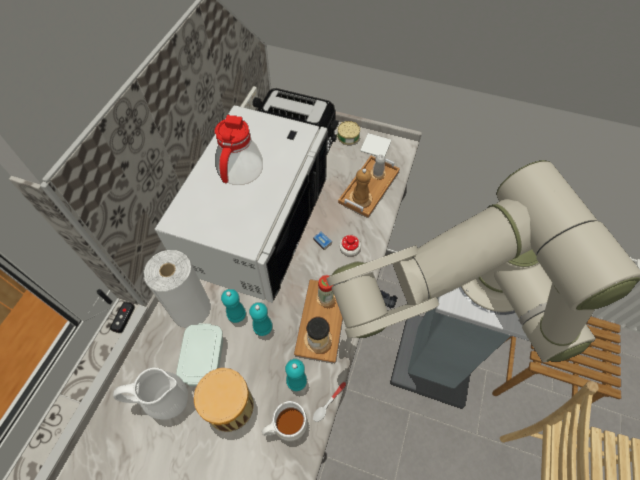

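Both pictures show all four things upright on their discs, the trivet empty and the turquoise mills undisturbed. The gripper is clear, so I hand in.

```bash
python3 -c "
from rig import close_job
print(close_job())"
```

```text
the job is handed in; nothing more can be done
None
```

The two condiment sets are swapped, and I handed the job in at about 52 s of the 144 s. I parked the spice jar on the trivet, moved the shaker, the honey jar and the mill in turn, and then put the spice jar on the flat board.

**Last checks:** the top and side pictures show all four standing upright, the trivet empty and the turquoise mills where they were. The table gives x, y in metres from the wrist-camera fits.

| Thing | Disc | Stands at | Disc centre |
|---|---|---|---|
| Mill | tray, larger | (0.482, -0.157) | (0.4815, -0.156) |
| Shaker | tray, smaller | (0.453, -0.284) | (0.4535, -0.283) |
| Honey jar | board, larger | (0.4554, 0.373) | (0.4555, 0.373) |
| Spice jar | board, smaller | (0.4755, 0.2445) | (0.4754, 0.2445) |

**What disagreed or failed:**
- **Top and side cameras:** their fits agree with these to 2–3 mm. The exception is the honey jar, where the side camera's fit was poor (10 mm error) and the arm hid it from the top camera.
- **Finger position:** the wrist depth showed the finger ends about 30–40 mm behind the stated TCP. The first spice-jar grip therefore held only the top of its cap, and I set the later grips from the measured pads.
- **Sloping wall:** depth also showed a sloping wall over the right end of the worktop. I tilted the gripper 15–30° to stay clear of it. The least clearance, about 2 cm, was at the elbow over the trivet, going by my fitted model of the arm.

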